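# Reset the sliding jaw of a bench clamp on a printed bearing block

### The job

Get the printed bearing block held in the bench clamp: take the scraper that lies across the bed off the clamp and leave it lying on the desk, free the clamp lever, slide the carriage up so that the block is pushed square and snug against the fixed jaw, then turn the lever fully clockwise so that the carriage is locked there. Do not force the carriage along while it is locked, and do not knock over or shove the bottle, cup, tape measure or gear that stand around.

Things in the scene. Friction and masses are not known exactly. Their poses are not given: they have to be found in the camera images.
- fixture: Bench clamp, fixed to the desk: an aluminium bed plate 130 mm wide (its x) and 355 mm long (its y, from -205 to +150 mm), top at z = 20 mm. Origin on the desk surface; its z is up. At the -y end stands a fixed dark steel jaw block, 100 mm wide, y from -205 to -180 mm, z 20 to 70 mm. A dark steel carriage (100 mm wide in x, 65 mm long in y, z 21 to 70 mm, centred on x = 0) slides on the bed along y.
- jaw_face (a point): Middle of the lower edge of the fixed jaw's clamping face (fixture frame x 0, y -180 mm, z 20 mm). The face looks along fixture +y. Axes as the fixture's.
- carriage_face (a point): Middle of the carriage's clamping face, the flat side that looks at the fixed jaw (fixture -y), at z = 45 mm. The carriage's rear face lies 65 mm behind it (fixture +y). Axes as the fixture's.
- carriage (a joint): Travel of the carriage in m: 0 is farthest from the fixed jaw (face at fixture y = +75 mm), growing as it slides towards the jaw (fixture -y); stops at 0 and 0.24. Unlocked it needs about 6 N to slide and stays where it is left; locked it holds about 30 N or more.
- lever (a joint): Angle of the clamp lever on the carriage in rad, about a vertical axis: 0 (its stop) is free, with the arm pointing along fixture -x; it grows clockwise seen from above; at 1.57 the arm points along fixture +y, away from the fixed jaw; stop at 1.7. The clamp begins to bite at about 0.9 and is locked above 1.4; below 0.8 the carriage is free. Stiff: about 0.15 to 0.3 N m to turn (2 to 5 N at 65 mm from the axis); it stays where it is left.
- lever_hub (a point): On the lever's vertical axis, at the mid-height of its arm, z = 103 mm; above the middle of the carriage, 32.5 mm behind the carriage face. Black hub of 28 mm diameter, z 72 to 114 mm. Its x axis points opposite to the arm.
- lever_tip (a point): Near the free end of the lever's black arm, 78 mm from the lever's axis. The arm is 16 mm wide, z 94 to 112 mm (24 mm free space between it and the carriage top), its rounded end reaches 88 mm from the axis.
- block: Printed green plastic bearing block, loose on the bed between the jaws, 0.14 to 0.28 kg. Origin at the centre of its underside. 90 mm wide (its x), 70 mm long (its y, the direction to be clamped), base 22 mm high, with a hump 46 mm wide (x) to 45 mm high along its whole length. Its two flat 90 mm wide ends go against the two jaws. It starts turned a little and clear of the jaw.
- scraper: Scraper lying flat across the bed between block and carriage, 70 to 120 g, 190 mm long. Its x runs from the wooden handle to the blade. Origin on the underside: the handle is 24 mm wide, 20 mm high, x from -95 to +10 mm; then a steel shank 12 mm wide, and from x = 50 to 95 mm a steel blade 34 mm wide, both at z 5 to 11 mm.
- scraper_grip (a point): On the middle of the scraper's handle near its balance point, (-30, 0, 10) mm in the scraper's frame; axes as the scraper's.
- scraper_end (a point): End of the scraper's blade, (95, 0, 8) mm in the scraper's frame.
- bottle: Bystander: upright white bottle with black cap, 60 mm diameter, 190 mm tall; origin at the centre of its foot.
- cup: Bystander: white plastic cup, 68 mm diameter, 85 mm tall; origin at the centre of its foot.
- tape: Bystander: tape measure standing on edge, 70 mm (x) by 38 mm (y), 64 mm tall; origin at the centre of its underside.
- gear: Bystander: printed green gear lying flat, 88 mm diameter, 24 mm high at its hub; origin at the centre of its underside.

How it is judged:
By the outcome, as a careful person would: the job done as asked, in the order asked, and still so for the second after the job is handed in, with the robot touching nothing.
It also fails if it takes over 72 s, if anything falls off the work surface, if the arm or the gripper's body presses on something with over 40 N, if the wrist force passes 120 N, or if a joint passes its speed limit or range.

### The arm

A 7-joint arm with a two-finger parallel gripper is mounted at the origin on the work surface. World frame = base frame: x ahead of the robot, y to its left, z up, the work surface at z = 0. Lengths are in mm, angles in rad, forces in N, time in s.
With the tool pointing down it reaches from about 400 to 850 mm from the base axis. Payload 4.4 kg.
Tool frame: the origin (TCP) lies midway between the tips of the shut fingers; the grasp point (between the pads) lies 19 mm behind it; z points along the fingers, y is the direction in which the jaws open and shut (so a half turn about z gives the same grasp; the last joint's range is limited). The gripper opens to 94 mm and grips with 3 to 60 N. Pads are 16 mm wide; open, the fingers measure 119 mm over their backs; the gripper's body (75 mm by 177 mm) begins 78 mm behind the grasp point.
Start: joints at [-1.235, 0.628, 0.038, 1.517, -0.027, 0.996, -0.02], TCP at [254.177, 598.258, 205.478] pointing down, gripper open.
Joint ranges: [-3.06, 3.06], [-0.37, 2.12], [-1.25, 1.32], [0.18, 2.47], [-1.1, 4.24], [0.23, 1.98], [-2.94, 2.94]. Speed limits (rad/s): [2.57, 2.57, 3.14, 3.14, 3.14, 3.14, 3.14].

### API

Orientations are given as a unit quaternion [w, x, y, z].
In Python, from workcell import manip gives the robot as it stands.
- The arm moves only by the shell command python3 -m jog 'ROWS' [OPENING]. ROWS is JSON, a list of rows, each a list of 2 entries, a list of its own where there are three numbers: the shift along the tool's x, y, z in m, then the turn, a rotation vector about the tool's x, y, z in degrees. In form: [[[tx, ty, tz], [rx, ry, rz]], ...]. A call has 1 to 5 rows; each row is the pose to reach, as a shift and turn from the pose commanded when the call began, along the tool's axes at that moment; what a row does not reach only later rows make up. A row lasts 1/12 s, in which the tool goes at most 41.7 mm and 7.16 degrees, less where a joint would pass 70% of its speed; a pose out of reach is approached as far as the arm can. A call with a gripper value outside its range is refused whole. OPENING is the opening in per cent of the stroke, from 0 (shut) to 100 (fully open), set as the call begins (- or left out, the last holds). The fingers move at their own pace and stop on an object; the grip force is fixed at half the most. Time passes only in rows, so rows that repeat a pose let the fingers close. It gives the time, the measured TCP pose, the force and the opening at its end, in the units of the state.
- manip.get_obs(): the state, without advancing time (a new reading comes with each control period).
- manip.capture(name): name is "scene" or "top" or "wrist"; returns a dict with "image" (384x512x3 uint8, red, green, blue), "fx", "fy", "cx", "cy" (pixels), "world_from_camera" (4x4, takes a point from camera to world coordinates); the wrist camera has in their place "mount" (4x4, takes a point from camera to tool coordinates, whose origin is the TCP and whose axes are the flange's). Camera axes: x right, y up, looking along -z (the intrinsics and any distortion apply to the point x, -y, -z); pixel columns grow to the right and rows downward; lengths in mm; the calibration is good to about 2 mm. A picture is of the moment at which its call begins: read the wrist's pose just before it. There is no depth.
- manip.sign_off(): hands the job in, once; it reports no verdict.
Trained networks look in a picture, given as the dict that the camera call returned (one of the last four; its "shot" number tells which), for a name from the list of things; names that differ only in an ending like _2 or _b are one class to them, and where a whole thing is asked for, a point or a joint stands for the part that bears it (a point fixed in the world has none). Each returns a list of dicts, best first, with "conf" (0 to 1); they miss things now and then, are a little off and sometimes report something else, mostly with a low value. They report only what shows in the picture. A call takes as long as a camera call.
- manip.trace(picture, name): "pixels" (384x512 bool, what is visible of it) and "position" ([row, column] in pixels, amid what is visible of it).
The state is a dict: "t": time; "joint_positions": joint angles; "qd": joint speeds; "joint_torque": joint torques, N m; "tool_pos": TCP position; "tool_rot": TCP orientation; "contact_force": force on the tool from outside, world axes, zero at the start; "moment": the same for the moment, N m; "gripper_width": opening from 0.0 (shut) to 1.0 (fully open).
Only numpy, scipy, OpenCV 4.12 (cv2) and the standard library are available. Lean on these libraries where they do the work, as an engineer would, in place of code of your own. Each camera call takes 0.05 s, during which the arm holds its last target.

## Working session

There is one attempt and no reset: what is moved stays moved. The work goes in short steps, Python scripts to look and compute and a shell command to move; the robot and the scene stay as the last step left them, time stands still between calls to the robot, and variables do not carry over. Pictures are saved under pics/ and viewed, and the job is handed in when it is done.

```bash
ls; mkdir -p pics
cat > h.py <<'E'
import numpy as np, cv2
from workcell import manip
from scipy.spatial.transform import Rotation as R
def save(p,n): cv2.imwrite(f'pics/{n}.png',cv2.cvtColor(p['image'],cv2.COLOR_RGB2BGR))
def q2R(q): return R.from_quat([q[1],q[2],q[3],q[0]]).as_matrix()
def ray(p,rc,T):
    d=np.array([(rc[1]-p['cx'])/p['fx'],-(rc[0]-p['cy'])/p['fy'],-1.]); return T[:3,3],T[:3,:3]@d
def atz(p,rc,z,T=None):
    T=np.array(p['world_from_camera']) if T is None else T
    o,d=ray(p,rc,T); return o+d*(z-o[2])/d[2]
def proj(p,X,T=None):
    T=np.array(p['world_from_camera']) if T is None else T
    X=np.atleast_2d(X); c=(X-T[:3,3])@T[:3,:3]
    return np.c_[p['cy']-p['fy']*c[:,1]/-c[:,2], p['cx']+p['fx']*c[:,0]/-c[:,2]]
E
python3 - <<'E'
from h import *
print(manip.get_obs())
for n in ('scene','top','wrist'):
    p=manip.capture(n); save(p,n+'0'); print({k:v for k,v in p.items() if k!='image'})
E
```

```text
pics
{'t': 0.0, 'joint_positions': array([-1.23478113,  0.62931851,  0.0384304 ,  1.51833901, -0.02700612,
        0.99632322, -0.01999116]), 'qd': array([-3.92165282e-05,  2.56707736e-04,  9.17590566e-04,  5.75451484e-04,
        9.89938238e-04, -3.35999185e-04,  1.35071925e-03]), 'joint_torque': array([-8.78487367e-05, -5.49751389e+01,  1.14357714e+00, -1.86649007e+01,
       -5.22418320e-02,  2.36280786e-02,  1.67605281e-04]), 'tool_pos': array([253.91377523, 597.63338229, 204.58110286]), 'tool_rot': array([-1.81298583e-04,  1.99551064e-01,  9.79886982e-01, -9.17545482e-04]), 'contact_force': array([-0.1478017 , -0.00436433, -0.60204248]), 'moment': array([0.09130451, 0.00979169, 0.0384138 ]), 'gripper_width': 0.999363452354282}
{'fx': 425.61712992351073, 'fy': 425.61712992351073, 'cx': 254.35843807833726, 'cy': 186.9456426520978, 'world_from_camera': array([[-3.73592638e-01, -5.37942276e-01,  7.55676286e-01,
         1.34927120e+03],
       [ 9.27552064e-01, -2.09007612e-01,  3.09778931e-01,
         2.68096229e+02],
       [-8.70108692e-03,  8.16660227e-01,  5.77053173e-01,
    
[... 362 characters left out ...]
19e-01,  1.77038570e-02,
        -4.14005575e+01],
       [-4.46567963e-03,  1.99569670e-01,  9.79873464e-01,
         9.33648045e+02],
       [ 0.00000000e+00,  0.00000000e+00,  0.00000000e+00,
         1.00000000e+00]]), 'shot': 2}
{'fx': 270.65005547278304, 'fy': 270.65005547278304, 'cx': 254.42315898488684, 'cy': 192.35238017673421, 'mount': array([[ 1.47304842e-05,  9.64426389e-01,  2.64351546e-01,
         7.69422311e+01],
       [ 9.99999986e-01,  3.05518624e-05, -1.67184595e-04,
         6.95549000e-01],
       [-1.69313668e-04,  2.64351545e-01, -9.64426375e-01,
        -1.77978178e+02],
       [ 0.00000000e+00,  0.00000000e+00,  0.00000000e+00,
         1.00000000e+00]]), 'shot': 3}
```

View pics/scene0.png

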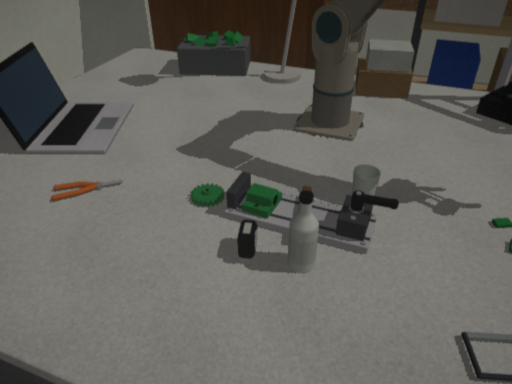

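View pics/top0.png

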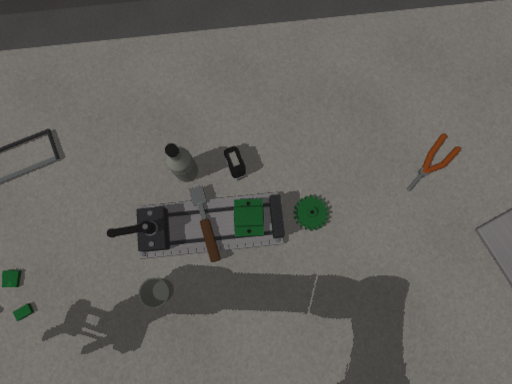

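View pics/wrist0.png

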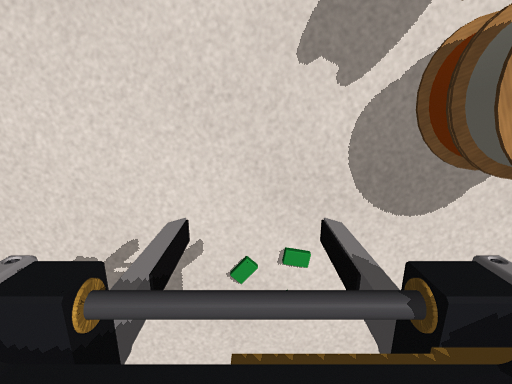

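```bash
cat > look.py <<'E'
from h import *
import sys
zs=dict(jaw_face=20,carriage_face=45,lever_hub=103,lever_tip=103,block=22,scraper_grip=30,scraper_end=30,bottle=0,cup=0,tape=0,gear=10,fixture=20,scraper=30)
cams=sys.argv[1].split(',')
names=sys.argv[2].split(',') if len(sys.argv)>2 else list(zs)
tag=sys.argv[3] if len(sys.argv)>3 else 'l'
for c in cams:
    p=manip.capture(c); im=p['image'].copy()
    for n in names:
        r=manip.trace(p,n)
        for d in r[:2]:
            X=atz(p,d['position'],zs[n]) if c!='wrist' else [0,0,0]
            print(c,n,round(d['conf'],2),np.round(d['position'],1),'n',int(np.sum(d['pixels'])),'xy@z',np.round(X,1))
            np.save(f'pics/{c}_{n}_m.npy',r[0]['pixels'])
            cv2.circle(im,(int(d['position'][1]),int(d['position'][0])),2,(255,0,0),-1)
E
python3 look.py top,scene
```

```text
top jaw_face 0.88 [225.4 195.3] n 6540 xy@z [544.4  92.6  20. ]
top jaw_face 0.29 [225.6 206.7] n 853 xy@z [540.8  64.6  20. ]
top carriage_face 0.58 [228.8 151.6] n 1593 xy@z [545.  193.9  45. ]
top carriage_face 0.17 [216.4 246. ] n 1128 xy@z [549.5 -34.6  45. ]
top lever_hub 0.8 [227.8 134.1] n 451 xy@z [544.5 217.6 103. ]
top lever_hub 0.41 [218.7 245.6] n 1104 xy@z [537.1 -33.6 103. ]
top lever_tip 0.86 [228.6 137.5] n 431 xy@z [541.9 210.  103. ]
top block 0.8 [217.6 245.6] n 980 xy@z [549.6 -33.1  22. ]
top scraper_grip 0.74 [225.4 206.4] n 718 xy@z [540.2  64.1  30. ]
top scraper_end 0.9 [223.1 205.9] n 804 xy@z [545.9  64.9  30. ]
top bottle 0.7 [163.9 181.6] n 872 xy@z [710.9 118.3   0. ]
top cup 0.91 [294.4 156.9] n 819 xy@z [389.5 202.    0. ]
top tape 0.66 [163.  235.2] n 516 xy@z [697.7 -21.2   0. ]
top gear 0.74 [210.5 311.7] n 881 xy@z [ 550.4 -200.2   10. ]
top fixture 0.72 [226.8 191.9] n 6266 xy@z [541.9 101.2  20. ]
top fixture 0.35 [292.8 157.6] n 881 xy@z [394.  194.9  20. ]
top scraper 0.88 [224.1 207. ] n 849 xy@z [543.2  62.4  30. ]
scene jaw_face 0.81 [211.5
[... 180 characters left out ...]
ver_tip 0.31 [233.6 303.2] n 1756 xy@z [711.3 112.5 103. ]
scene block 0.92 [200.4 260.8] n 1007 xy@z [538.5 -46.9  22. ]
scene scraper_grip 0.46 [188.1 306.4] n 25 xy@z [455.   49.2  30. ]
scene scraper_grip 0.42 [200.1 366.4] n 503 xy@z [450.6 204.6  30. ]
scene scraper_end 0.37 [184.2 305.5] n 34 xy@z [438.6  41.9  30. ]
scene bottle 0.77 [233.5 300.5] n 1873 xy@z [599.2  78.5   0. ]
scene cup 0.72 [176.5 365.4] n 700 xy@z [297.7 179.6   0. ]
scene tape 0.75 [238.  247.6] n 663 xy@z [660.  -33.1   0. ]
scene gear 0.77 [194.6 205.1] n 607 xy@z [ 553.6 -199.9   10. ]
scene fixture 0.41 [188.3 307.3] n 42 xy@z [441.2  48.3  20. ]
scene scraper 0.47 [188.6 306.2] n 30 xy@z [457.3  49.3  30. ]
```

Run:
```python
import cv2
a=cv2.imread('pics/top0.png')[130:310,95:345]; cv2.imwrite('pics/top0c.png',cv2.convertScaleAbs(cv2.resize(a,None,fx=3.2,fy=3.2,interpolation=cv2.INTER_CUBIC),alpha=1.6))
a=cv2.imread('pics/scene0.png')[150:290,180:420]; cv2.imwrite('pics/scene0c.png',cv2.convertScaleAbs(cv2.resize(a,None,fx=3.2,fy=3.2,interpolation=cv2.INTER_CUBIC),alpha=1.6))
```

```text
(no output)
```

View pics/top0c.png

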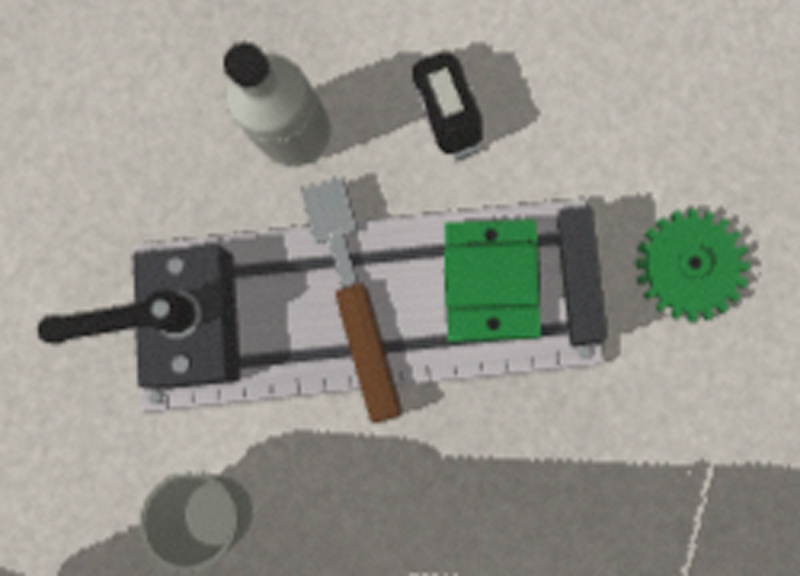

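View pics/scene0c.png

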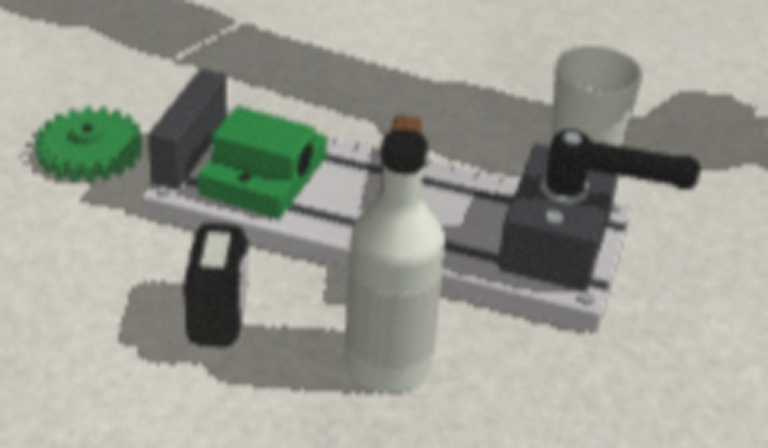

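```bash
cat > fit.py <<'E'
from h import *
from scipy.optimize import least_squares
p=manip.capture('top'); s=manip.capture('scene')
def px(x,y,o=(130,95),k=3.2): return np.array([(y+.5)/k-.5+o[0],(x+.5)/k-.5+o[1]])
T=lambda x,y:px(x,y); S=lambda x,y:px(x,y,(150,180))
F=[(p,T(142,243),(65,150,20)),(p,T(148,409),(-65,150,20)),(p,T(604,361),(-65,-205,20)),(p,T(597,198),(65,-205,20)),
(p,T(558,210),(50,-180,70)),(p,T(593,207),(50,-205,70)),(p,T(606,343),(-50,-205,70)),(p,T(572,342),(-50,-180,70)),
(s,S(597,316),(65,150,20)),(s,S(147,194),(65,-205,20)),(s,S(152,135),(50,-205,70)),(s,S(228,74),(-50,-180,70)),(s,S(203,70),(-50,-205,70))]
def P(v,X):
    c,q=np.cos(v[2]),np.sin(v[2]); X=np.atleast_2d(X); return np.c_[v[0]+c*X[:,0]-q*X[:,1],v[1]+q*X[:,0]+c*X[:,1],X[:,2]]
def f(v): return np.concatenate([(proj(c,P(v,X))[0]-u) for c,u,X in F])
r=least_squares(f,[545,80,0],loss='soft_l1',x_scale=[1,1,.01]); v=r.x; print('fixture',v,np.degrees(v[2])); print(np.round(f(v).reshape(-1,2),1))
def fx(w): # world->fixture
    c,q=np.cos(v[2]),np.sin(v[2]); d=np.array(w[:2])-v[:2]; return np.array([c*d[0]+q*d[1],-q*d[0]+c*d[1]])
for n,u,z in [('car',T(133,252),70),('car',T(140,388),70),('car fr',T(232,380),70),('car fr',T(222,246),70),('hub',T(168,309),114),('tip',T(48,329),112),('blk',T(447,222),42),('blk',T(537,219),42),('blk',T(540,338),42),('blk',T(448,342),42),('scr end',T(327,183),31),('shank',T(349,287),31),('handle0',T(351,286),40),('handle1',T(385,420),40)]:
    w=atz(p,u,z); print(n,np.round(w,1),np.round(fx(w),1))
for n,u,z in [('hub',S(572,137),114),('tip',S(688,170),103),('h end',S(407,118),40)]:
    w=atz(s,u,z); print('scene',n,np.round(w,1),np.round(fx(w),1))
E
python3 fit.py
```

```text
fixture [ 5.44562854e+02  8.59271274e+01 -1.74668825e-02] -1.0007786476673077
[[-0.8 -2.5]
 [-0.1 -2.8]
 [ 1.2 -0.1]
 [ 0.1 -3.6]
 [-0.5  0.1]
 [-0.5 -0.3]
 [-0.8  0.3]
 [ 0.5  0.2]
 [-1.   0.5]
 [-0.5 -2. ]
 [-1.6 -1.9]
 [-1.1 -0.1]
 [-1.8 -1. ]]
car [594.  220.7  70. ] [ 47.1 135.6]
car [494.4 220.5  70. ] [-52.5 133.6]
car fr [492.8 154.1  70. ] [-53.   67.3]
car fr [591.2 155.1  70. ] [45.4 70. ]
hub [543.4 185.1 114. ] [-2.9 99.2]
tip [539.1 269.2 112. ] [ -8.7 183.1]
blk [595.5 -10.8  42. ] [ 52.6 -95.8]
blk [590.2 -79.4  42. ] [  48.5 -164.5]
blk [500.  -71.2  42. ] [ -41.8 -157.8]
blk [504.7  -2.3  42. ] [-38.3 -88.9]
scr end [638.5  79.5  31. ] [94.1 -4.8]
shank [555.6  69.3  31. ] [ 11.3 -16.5]
handle0 [555.   66.6  40. ] [ 10.8 -19.1]
handle1 [452.9  50.   40. ] [-91.  -37.5]
scene hub [544.8 191.2 114. ] [ -1.6 105.2]
scene tip [539.  271.6 103. ] [ -8.8 185.6]
scene h end [461.5  51.7  40. ] [-82.4 -35.7]
```

```bash
cat > plan.py <<'E'
from h import *
import sys
x,y,z,yaw=map(float,sys.argv[1:5]); tilt=float(sys.argv[5]) if len(sys.argv)>5 else 0
o=manip.get_obs(); C=q2R(o['tool_rot']); a=np.radians(yaw)
ty=np.array([np.cos(a),np.sin(a),0]); tz=np.array([0,0,-1.]); tx=np.cross(ty,tz)
G=np.c_[tx,ty,tz]
G2=G@R.from_euler('y',tilt,degrees=True).as_matrix()
d=C.T@(np.array([x,y,z])-o['tool_pos'])/1000
rv=R.from_matrix(C.T@G2).as_rotvec(degrees=True)
print('now',np.round(o['tool_pos'],1),'yaw',round(float(np.degrees(np.arctan2(C[1,1],C[0,1]))),2),'t',round(o['t'],2),'F',np.round(o['contact_force'],1),'w',round(o['gripper_width'],2))
print('[[%.4f,%.4f,%.4f],[%.1f,%.1f,%.1f]]'%(*d,*rv))
E
python3 plan.py 517 60 200 99
```

```text
now [254.2 598.3 205.5] yaw 66.98 t 1.65 F [ 0.7 -0.9 -1. ] w 1.0
[[-0.4524,-0.3926,0.0054],[0.0,-0.0,-32.0]]
```

```bash
python3 -m jog '[[[-0.452,-0.393,0.005],[0,0,-32]],[[-0.452,-0.393,0.005],[0,0,-32]],[[-0.452,-0.393,0.005],[0,0,-32]],[[-0.452,-0.393,0.005],[0,0,-32]],[[-0.452,-0.393,0.005],[0,0,-32]]]' 50; python3 plan.py 517 60 200 99
```

```text
t: 2.07
tool_pos: [346.0, 409.2, 203.9]
tool_rot: [0.0, -0.081, 0.997, 0.0]
contact_force: [1.0, 0.0, -0.4]
gripper_width: 0.685
now [346.  409.2 203.9] yaw 99.34 t 2.07 F [ 1.   0.  -0.4] w 0.68
[[-0.1121,-0.3723,0.0038],[0.0,0.0,0.3]]
```

```bash
python3 -m jog '[[[-0.112,-0.372,0.004],[0,0,0]],[[-0.112,-0.372,0.004],[0,0,0]],[[-0.112,-0.372,0.004],[0,0,0]],[[-0.112,-0.372,0.004],[0,0,0]],[[-0.112,-0.372,0.004],[0,0,0]]]';  python3 plan.py 517 60 200 99
```

```text
t: 2.48
tool_pos: [436.6, 221.4, 201.9]
tool_rot: [0.0, -0.078, 0.997, 0.0]
contact_force: [0.6, 0.4, 0.1]
gripper_width: 0.497
now [436.6 221.4 201.9] yaw 98.99 t 2.48 F [0.6 0.4 0.1] w 0.5
[[-0.0542,-0.1720,0.0019],[0.0,0.0,-0.0]]
```

```bash
python3 -m jog '[[[-0.054,-0.172,0.002],[0,0,0]],[[-0.054,-0.172,0.002],[0,0,0]],[[-0.054,-0.172,0.002],[0,0,0]],[[-0.054,-0.172,0.002],[0,0,0]],[[-0.054,-0.172,0.002],[0,0,0]]]';  python3 plan.py 517 60 200 99
cat > wl.py <<'E'
from h import *
import sys
o=manip.get_obs(); p=manip.capture('wrist'); M=np.eye(4); M[:3,:3]=q2R(o['tool_rot']); M[:3,3]=o['tool_pos']
T=M@np.array(p['mount']); n=sys.argv[1]; np.savez('pics/'+n+'.npz',T=T,**{k:p[k] for k in('fx','fy','cx','cy')})
save(p,n)
for a in sys.argv[2:]:
    for d in manip.trace(p,a)[:1]:
        np.save(f'pics/{n}_{a}.npy',d['pixels']); print(a,round(d['conf'],2),np.round(d['position'],1),int(d['pixels'].sum()))
E
python3 wl.py w1 scraper
```

```text
t: 2.9
tool_pos: [518.7, 54.4, 199.8]
tool_rot: [0.001, -0.074, 0.997, -0.002]
contact_force: [-0.9, 0.5, 0.0]
gripper_width: 0.498
now [518.7  54.4 199.8] yaw 98.5 t 2.9 F [-0.9  0.5  0. ] w 0.5
[[0.0008,0.0057,-0.0003],[-0.2,0.1,-0.5]]
scraper 0.7 [193.4 260.3] 2432
```

View pics/w1.png

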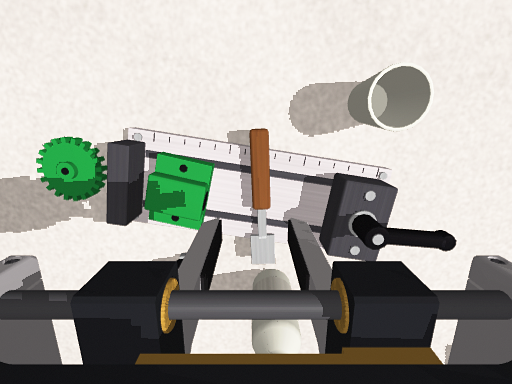

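```bash
python3 wl.py w2 scraper
python3 - <<'E'
import cv2
a=cv2.imread('pics/w2.png')[110:280,90:400]; cv2.imwrite('pics/w2c.png',cv2.resize(a,None,fx=2.5,fy=2.5,interpolation=cv2.INTER_CUBIC))
E
```

```text
scraper 0.85 [195.2 257.2] 2357
```

View pics/w2c.png

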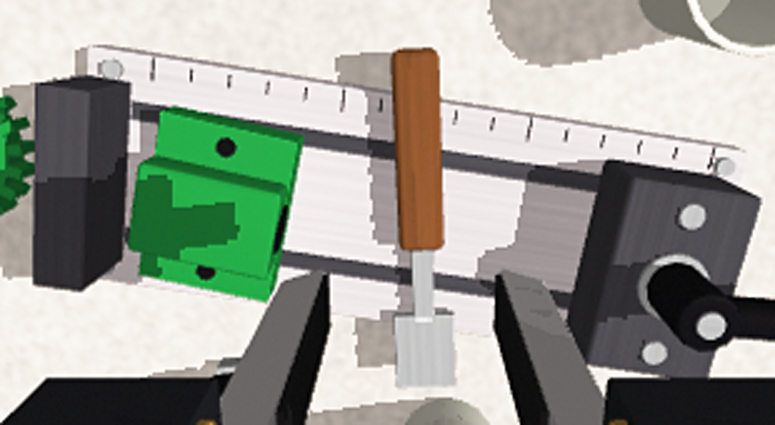

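```bash
cat > fit2.py <<'E'
from h import *
from scipy.optimize import least_squares
d=np.load('pics/w2.npz'); p={k:float(d[k]) for k in('fx','fy','cx','cy')}; T=d['T']
def px(x,y,o=(110,90),k=2.5): return np.array([(y+.5)/k-.5+o[0],(x+.5)/k-.5+o[1]])
F=[((90,46),(-65,-205,20)),((742,150),(-65,150,20)),((38,84),(-50,-205,70)),((97,91),(-50,-180,70)),((33,285),(50,-205,70)),((83,290),(50,-180,70)),((130,80),(-50,-180,20))]
def P(v,X):
    c,q=np.cos(v[2]),np.sin(v[2]); X=np.atleast_2d(X); return np.c_[v[0]+c*X[:,0]-q*X[:,1],v[1]+q*X[:,0]+c*X[:,1],X[:,2]]
f=lambda v:np.concatenate([(proj(p,P(v,X),T)[0]-px(*u)) for u,X in F])
r=least_squares(f,[545,80,0],x_scale=[1,1,.01]); v=r.x; print('fixture',v,np.degrees(v[2])); print(np.round(f(v).reshape(-1,2),1))
def fx(w):
    c,q=np.cos(v[2]),np.sin(v[2]); d=np.array(w[:2])-v[:2]; return np.array([c*d[0]+q*d[1],-q*d[0]+c*d[1]])
for n,u,z in [('hand end',(415,50),40),('hand fr',(421,248),40),('blade end',(426,385),31),('blk',(162,108),42),('blk',(303,136),42),('blk',(268,301),42),('blk',(138,275),42),('hub',(710,326),114),('carrF',(612,160),70),('carrR',(760,200),70)]:
    w=atz(p,px(*u),z,T); print(n,np.round(w,1),np.round(fx(w),1))
E
python3 fit2.py
```

```text
fixture [ 5.45009824e+02  8.76680034e+01 -1.10259742e-02] -0.6317417886148856
[[-0.9 -1.1]
 [ 1.1  4.9]
 [-1.  -1.5]
 [-0.2 -2.6]
 [ 0.6 -0.6]
 [ 1.7  0. ]
 [ 0.4  1.8]]
hand end [454.9  50.4  40. ] [-89.7 -38.3]
hand fr [554.8  68.8  40. ] [ 10.  -18.8]
blade end [639.2  84.8  31. ] [94.2 -1.8]
blk [501.1 -69.2  42. ] [ -42.2 -157.3]
blk [504.6   1.3  42. ] [-39.5 -86.8]
blk [595.9  -7.7  42. ] [ 52.  -94.8]
blk [591.4 -77.1  42. ] [  48.2 -164.3]
hub [546.1 190.6 114. ] [ -0.  102.9]
carrF [489.1 147.6  70. ] [-56.5  59.3]
carrR [497.4 220.7  70. ] [-49.  132.5]
```

```bash
python3 plan.py 519 62 26 100
```

```text
now [515.7  62.6 199.5] yaw 98.97 t 3.1 F [0.1 1.1 0.6] w 0.5
[[-0.0032,-0.0013,0.1735],[0.1,-0.0,-1.0]]
```

```bash
python3 -m jog '[[[-0.003,-0.001,0.172],[0,0,-1]],[[-0.003,-0.001,0.172],[0,0,-1]],[[-0.003,-0.001,0.172],[0,0,-1]],[[-0.003,-0.001,0.172],[0,0,-1]],[[-0.003,-0.001,0.172],[0,0,-1]]]';  python3 plan.py 519 62 26 100
```

```text
t: 3.52
tool_pos: [513.4, 63.3, 21.5]
tool_rot: [-0.006, -0.089, 0.996, 0.0]
contact_force: [-1.0, -1.1, -0.0]
gripper_width: 0.504
now [513.4  63.3  21.5] yaw 100.2 t 3.52 F [-1.  -1.1 -0. ] w 0.5
[[-0.0052,-0.0023,-0.0045],[0.1,-0.7,0.2]]
```

```bash
python3 -m jog '[[[0,0,0],[0,0,0]],[[0,0,0],[0,0,0]],[[0,0,0],[0,0,0]],[[0,0,0],[0,0,0]],[[0,0,0],[0,0,0]]]' 0;  python3 plan.py 519 62 26 100; python3 wl.py w3
```

```text
t: 3.93
tool_pos: [521.1, 62.0, 30.3]
tool_rot: [0.003, -0.087, 0.996, 0.0]
contact_force: [-0.8, 1.0, 9.8]
gripper_width: 0.253
now [521.1  62.   30.3] yaw 99.99 t 3.93 F [-0.8  1.   9.8] w 0.25
[[0.0021,0.0004,0.0043],[0.0,0.3,-0.0]]
```

View pics/w3.png

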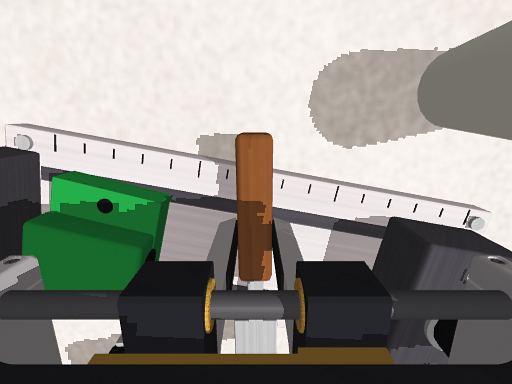

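```bash
python3 -m jog '[[[0,0,-0.04],[0,0,0]],[[0,0,-0.08],[0,0,0]],[[0,0,-0.1],[0,0,0]],[[0,0,-0.1],[0,0,0]],[[0,0,-0.1],[0,0,0]]]';  python3 plan.py 480 -330 125 100;python3 wl.py w4
```

```text
t: 4.4
tool_pos: [520.3, 61.3, 129.6]
tool_rot: [0.002, -0.087, 0.996, 0.0]
contact_force: [-0.3, 0.5, -1.2]
gripper_width: 0.25
now [520.3  61.3 129.6] yaw 99.96 t 4.4 F [-0.3  0.5 -1.2] w 0.25
[[0.1073,-0.3785,0.0042],[-0.0,0.3,-0.0]]
```

View pics/w4.png

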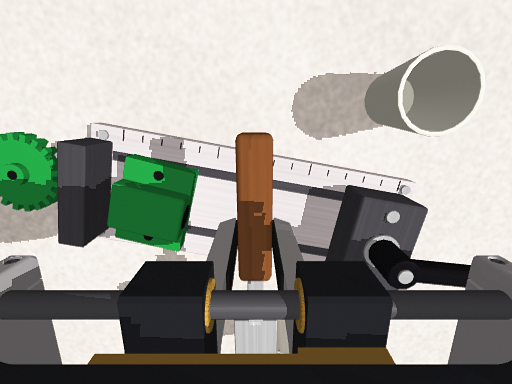

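```bash
python3 -m jog '[[[0.107,-0.378,0],[0,0,0]],[[0.107,-0.378,0],[0,0,0]],[[0.107,-0.378,0],[0,0,0]],[[0.107,-0.378,0],[0,0,0]],[[0.107,-0.378,0],[0,0,0]]]'; python3 plan.py 480 -330 125 100
```

```text
t: 4.87
tool_pos: [496.2, -147.4, 126.1]
tool_rot: [-0.002, -0.087, 0.996, 0.001]
contact_force: [1.2, 0.1, -1.8]
gripper_width: 0.253
now [ 496.2 -147.4  126.1] yaw 100.01 t 4.87 F [ 1.2  0.1 -1.8] w 0.25
[[0.0477,-0.1770,0.0010],[0.1,-0.2,0.0]]
```

```bash
python3 -m jog '[[[0.048,-0.177,0],[0,0,0]],[[0.048,-0.177,0],[0,0,0]],[[0.048,-0.177,0],[0,0,0]],[[0.048,-0.177,0],[0,0,0]],[[0.048,-0.177,0],[0,0,0]]]'; python3 -m jog '[[[0,0,0.03],[0,0,0]],[[0,0,0.06],[0,0,0]],[[0,0,0.07],[0,0,0]],[[0,0,0.08],[0,0,0]],[[0,0,0.08],[0,0,0]]]'; python3 plan.py 480 -330 10 100
```

```text
t: 5.28
tool_pos: [477.9, -335.7, 125.7]
tool_rot: [-0.002, -0.083, 0.997, -0.001]
contact_force: [0.1, 0.2, -1.6]
gripper_width: 0.252
t: 5.7
tool_pos: [480.0, -327.2, 45.3]
tool_rot: [-0.002, -0.087, 0.996, 0.001]
contact_force: [-0.6, 0.4, -0.1]
gripper_width: 0.25
now [ 480.  -327.2   45.3] yaw 100.02 t 5.7 F [-0.6  0.4 -0.1] w 0.25
[[0.0004,-0.0029,0.0353],[0.2,-0.2,0.0]]
```

```bash
python3 -m jog '[[[0,0,0.015],[0,0,0]],[[0,0,0.026],[0,0,0]],[[0,0,0.033],[0,0,0]],[[0,0,0.033],[0,0,0]],[[0,0,0.033],[0,0,0]]]'; python3 -m jog '[[[0,0,0],[0,0,0]],[[0,0,0.001],[0,0,0]]]'; python3 plan.py 480 -330 10 100;python3 wl.py w5
```

```text
t: 6.12
tool_pos: [481.5, -328.4, 14.7]
tool_rot: [-0.0, -0.087, 0.996, 0.0]
contact_force: [-0.6, -0.3, -0.5]
gripper_width: 0.256
t: 6.28
tool_pos: [482.0, -329.0, 14.4]
tool_rot: [0.001, -0.087, 0.996, -0.0]
contact_force: [0.7, -0.3, -1.3]
gripper_width: 0.252
now [ 482.  -329.    14.4] yaw 99.98 t 6.28 F [ 0.7 -0.3 -1.3] w 0.25
[[0.0022,-0.0007,0.0044],[-0.1,0.1,-0.0]]
```

View pics/w5.png

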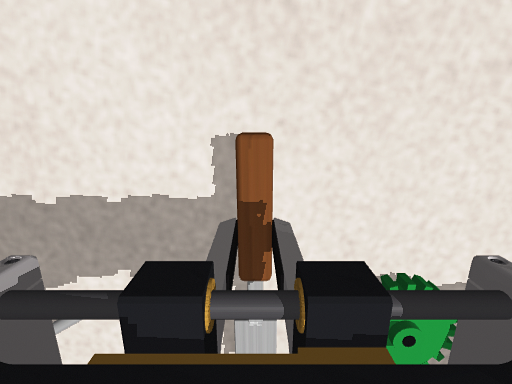

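```bash
python3 -m jog '[[[0,0,0.002],[0,0,0]],[[0,0,0.003],[0,0,0]],[[0,0,0.003],[0,0,0]]]';  python3 -m jog '[[[0,0,0.001],[0,0,0]],[[0,0,0.002],[0,0,0]],[[0,0,0.002],[0,0,0]]]'
```

```text
t: 6.58
tool_pos: [481.4, -328.6, 10.5]
tool_rot: [0.0, -0.087, 0.996, -0.0]
contact_force: [-0.1, 0.3, -1.3]
gripper_width: 0.248
t: 6.83
tool_pos: [481.4, -328.7, 10.3]
tool_rot: [0.0, -0.087, 0.996, -0.0]
contact_force: [-2.8, 1.4, 13.7]
gripper_width: 0.25
```

```bash
python3 -m jog '[[[0,0,-0.001],[0,0,0]],[[0,0,-0.001],[0,0,0]],[[0,0,-0.001],[0,0,0]],[[0,0,-0.001],[0,0,0]],[[0,0,-0.001],[0,0,0]]]' 50;  python3 -m jog '[[[0,0,-0.04],[0,0,0]],[[0,0,-0.08],[0,0,0]],[[0,0,-0.12],[0,0,0]],[[0,0,-0.16],[0,0,0]],[[0,0,-0.19],[0,0,0]]]'; python3 wl.py w6
```

```text
t: 7.25
tool_pos: [481.3, -328.5, 9.3]
tool_rot: [-0.0, -0.087, 0.996, 0.0]
contact_force: [0.3, -0.2, -0.2]
gripper_width: 0.494
t: 7.67
tool_pos: [482.1, -329.0, 202.8]
tool_rot: [0.001, -0.087, 0.996, -0.001]
contact_force: [0.2, -0.4, -0.1]
gripper_width: 0.502
```

View pics/w6.png

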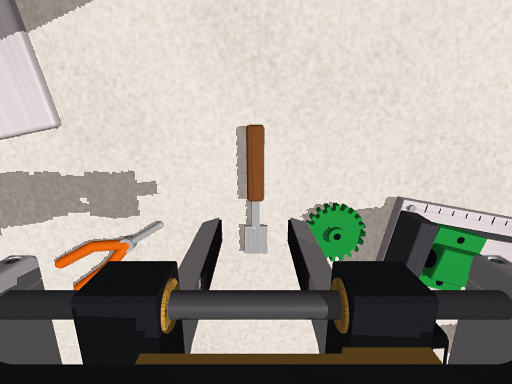

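```bash
python3 plan.py 572 262 190 89
```

```text
now [ 485.  -330.7  208. ] yaw 99.97 t 7.72 F [1.3 0.4 2.7] w 0.5
[[-0.1881,0.5689,0.0150],[-0.4,0.6,11.0]]
```

```bash
python3 -m jog '[[[-0.188,0.569,0.005],[0,0,11]],[[-0.188,0.569,0.005],[0,0,11]],[[-0.188,0.569,0.005],[0,0,11]],[[-0.188,0.569,0.005],[0,0,11]],[[-0.188,0.569,0.005],[0,0,11]]]' 0; python3 plan.py 572 262 190 89
```

```text
t: 8.13
tool_pos: [511.2, -120.6, 197.5]
tool_rot: [-0.0, 0.009, 1.0, 0.0]
contact_force: [1.8, 1.2, 0.4]
gripper_width: 0.18
now [ 511.2 -120.6  197.5] yaw 88.95 t 8.13 F [1.8 1.2 0.4] w 0.18
[[-0.0537,0.3837,0.0075],[0.0,-0.0,-0.1]]
```

```bash
python3 -m jog '[[[-0.054,0.384,0.005],[0,0,0]],[[-0.054,0.384,0.005],[0,0,0]],[[-0.054,0.384,0.005],[0,0,0]],[[-0.054,0.384,0.005],[0,0,0]],[[-0.054,0.384,0.005],[0,0,0]]]'; python3 plan.py 572 262 180 89
```

```text
t: 8.55
tool_pos: [543.9, 85.3, 194.8]
tool_rot: [-0.0, 0.009, 1.0, -0.0]
contact_force: [1.0, -0.9, 0.5]
gripper_width: 0.006
now [543.9  85.3 194.8] yaw 88.98 t 8.55 F [ 1.  -0.9  0.5] w 0.01
[[-0.0249,0.1772,0.0147],[-0.0,-0.0,-0.0]]
```

```bash
python3 -m jog '[[[-0.025,0.177,0.005],[0,0,0]],[[-0.025,0.177,0.005],[0,0,0]],[[-0.025,0.177,0.005],[0,0,0]],[[-0.025,0.177,0.005],[0,0,0]],[[-0.025,0.177,0.005],[0,0,0]]]'; python3 -m jog '[[[0,0,0],[0,0,0]]]'; python3 plan.py 572 262 180 89; python3 wl.py w7 lever_tip
```

```text
t: 8.97
tool_pos: [571.1, 268.9, 189.3]
tool_rot: [-0.0, 0.005, 1.0, 0.003]
contact_force: [-0.9, 0.9, 0.3]
gripper_width: 0.006
t: 9.05
tool_pos: [571.1, 265.6, 189.1]
tool_rot: [-0.001, 0.005, 1.0, 0.001]
contact_force: [-0.6, -0.4, 0.3]
gripper_width: 0.003
now [571.1 265.6 189.1] yaw 89.39 t 9.05 F [-0.6 -0.4  0.3] w 0.0
[[-0.0009,-0.0036,0.0091],[0.2,-0.1,0.4]]
lever_tip 0.95 [170.6 208.3] 2042
```

View pics/w7.png

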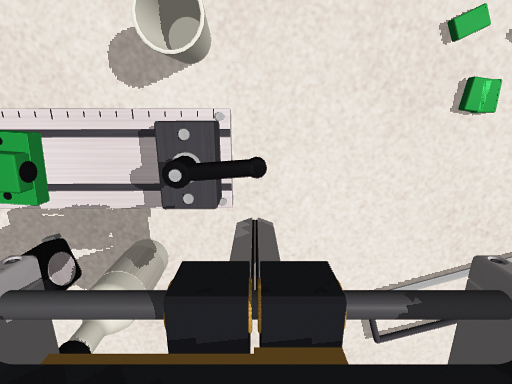

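```bash
cat > pt.py <<'E'
from h import *
import sys,json
n=sys.argv[1]; d=np.load(f'pics/{n}.npz'); p={k:float(d[k]) for k in('fx','fy','cx','cy')}; T=d['T']
v=np.array([545,87,-.015])
for a in sys.argv[2:]:
    c,r,z=map(float,a.split(',')); w=atz(p,(r,c),z,T); q=w[:2]-v[:2]; k,s=np.cos(v[2]),np.sin(v[2])
    print(a,'world',np.round(w,1),'fixt',np.round([k*q[0]+s*q[1],-s*q[0]+k*q[1]],1))
E
python3 pt.py w7 175,175,114 258,167,112 231,109,20 233,207,20 218,121,70 157,122,70 218,207,70
python3 - <<'E'
import cv2
a=cv2.imread('pics/w7.png')[90:230,100:300]; cv2.imwrite('pics/w7c.png',cv2.resize(a,None,fx=4,fy=4,interpolation=cv2.INTER_CUBIC))
E
```

```text
175,175,114 world [545.8 191.1 114. ] fixt [ -0.8 104.1]
258,167,112 world [539.3 270.2 112. ] fixt [ -8.5 183.1]
231,109,20 world [483.1 239.   20. ] fixt [-64.1 151. ]
233,207,20 world [609.6 237.5  20. ] fixt [ 62.3 151.4]
218,121,70 world [496.8 228.8  70. ] fixt [-50.3 141. ]
157,122,70 world [497.2 164.   70. ] fixt [-49.   76.3]
218,207,70 world [592.8 224.3  70. ] fixt [ 45.7 138. ]
```

View pics/w7c.png

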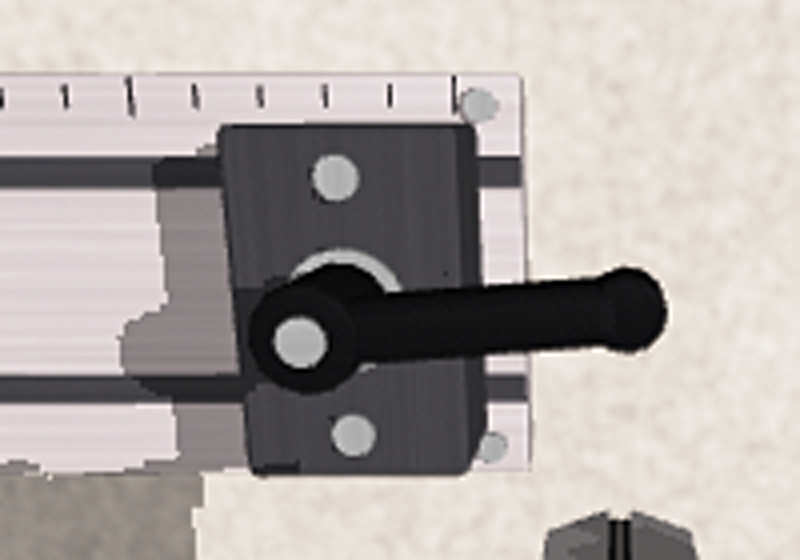

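```bash
python3 -m jog '[[[0,-0.003,0.04],[0,0,0]],[[0,-0.003,0.08],[0,0,0]],[[0,-0.003,0.1],[0,0,0]],[[0,-0.003,0.1],[0,0,0]],[[0,-0.003,0.1],[0,0,0]]]'; python3 plan.py 560 262 88 89
```

```text
t: 9.57
tool_pos: [572.2, 254.0, 89.7]
tool_rot: [-0.001, 0.01, 1.0, -0.001]
contact_force: [1.4, 0.4, 0.4]
gripper_width: 0.006
now [572.2 254.   89.7] yaw 88.82 t 9.57 F [1.4 0.4 0.4] w 0.01
[[0.0123,0.0078,0.0017],[-0.1,-0.1,-0.2]]
```

```bash
python3 -m jog '[[[0.010,0.006,0.001],[0,0,0]],[[0.018,0.006,0.001],[0,0,0]],[[0.025,0.006,0.001],[0,0,0]],[[0.033,0.006,0.001],[0,0,0]],[[0.033,0.006,0.001],[0,0,0]]]'; python3 plan.py 519.6 259.5 88 89
```

```text
t: 9.98
tool_pos: [537.9, 264.0, 90.3]
tool_rot: [0.0, 0.008, 1.0, 0.0]
contact_force: [-0.4, -0.6, -0.4]
gripper_width: 0.007
now [537.9 264.   90.3] yaw 89.06 t 9.98 F [-0.4 -0.6 -0.4] w 0.01
[[0.0182,-0.0048,0.0023],[0.0,0.0,0.1]]
```

```bash
python3 wl.py w8
```

```text
(no output)
```

View pics/w8.png

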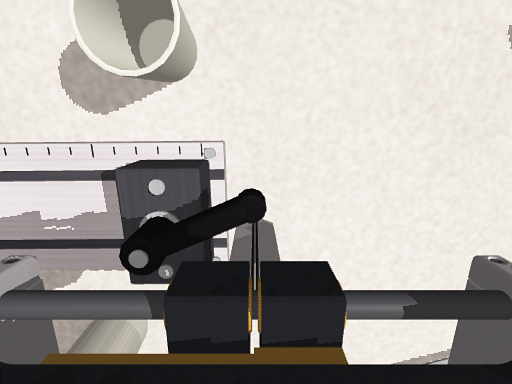

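```bash
python3 -m jog '[[[0.009,-0.002,0.001],[0,0,0]],[[0.018,-0.005,0.001],[0,0,0]],[[0.028,-0.009,0.001],[0,0,0]],[[0.037,-0.015,0.001],[0,0,0]],[[0.045,-0.022,0.001],[0,0,0]]]'; python3 plan.py 485 233 88 89; python3 wl.py w9
```

```text
t: 10.45
tool_pos: [495.6, 243.3, 88.9]
tool_rot: [0.002, 0.009, 1.0, 0.001]
contact_force: [4.3, -0.0, -0.4]
gripper_width: 0.005
now [495.6 243.3  88.9] yaw 89.01 t 10.45 F [ 4.3 -0.  -0.4] w 0.01
[[0.0104,-0.0105,0.0008],[0.1,0.2,0.0]]
```

View pics/w9.png

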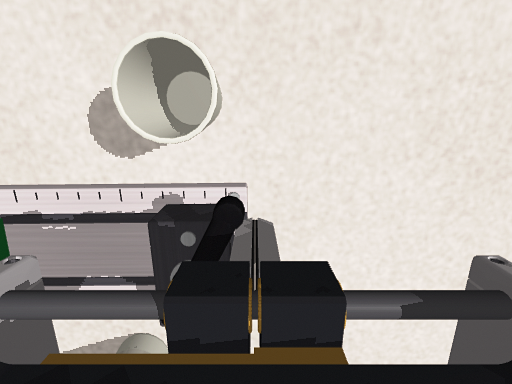

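```bash
python3 -m jog '[[[0.005,-0.005,0.001],[0,0,0]],[[0.010,-0.010,0.001],[0,0,0]],[[0.013,-0.015,0.001],[0,0,0]],[[0.016,-0.020,0.001],[0,0,0]],[[0.017,-0.024,0.001],[0,0,0]]]'; python3 plan.py 480 218 88 89; python3 wl.py w10
```

```text
t: 10.92
tool_pos: [475.3, 218.3, 87.0]
tool_rot: [-0.001, 0.009, 1.0, -0.0]
contact_force: [0.3, 1.3, -0.1]
gripper_width: 0.006
now [475.3 218.3  87. ] yaw 89.0 t 10.92 F [ 0.3  1.3 -0.1] w 0.01
[[-0.0047,-0.0002,-0.0010],[-0.0,-0.1,-0.0]]
```

View pics/w10.png

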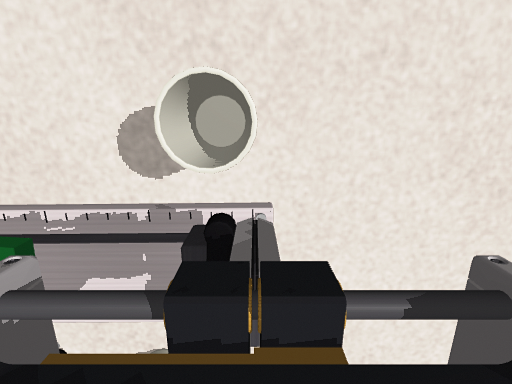

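```bash
python3 -m jog '[[[0,0.025,0],[0,0,0]],[[-0.02,0.04,-0.04],[0,0,0]],[[-0.06,0.06,-0.08],[0,0,0]],[[-0.08,0.07,-0.11],[0,0,0]],[[-0.08,0.07,-0.11],[0,0,0]]]';  python3 -m jog '[[[0,0,0],[0,0,0]]]';python3 wl.py w11; python3 plan.py 545 260 40 89
```

```text
t: 11.38
tool_pos: [561.1, 288.7, 200.7]
tool_rot: [0.002, 0.009, 1.0, 0.001]
contact_force: [1.5, -0.5, -0.2]
gripper_width: 0.003
t: 11.47
tool_pos: [561.4, 288.7, 200.2]
tool_rot: [0.003, 0.009, 1.0, 0.002]
contact_force: [0.6, 1.0, 0.5]
gripper_width: 0.005
now [558.3 287.1 197.6] yaw 88.95 t 11.52 F [-0.6  0.2 -0.7] w 0.01
[[0.0129,-0.0274,0.1576],[0.0,0.0,-0.1]]
```

View pics/w11.png

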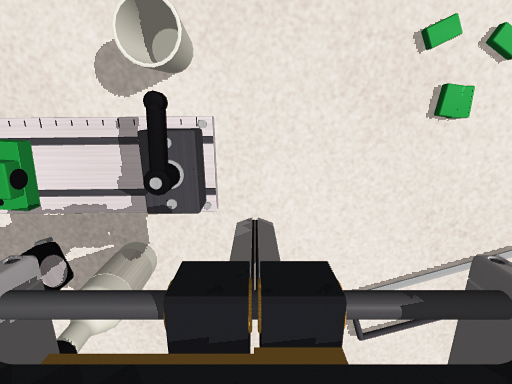

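```bash
python3 plan.py 547 258 40 89.1; python3 -m jog '[[[0.011,-0.029,0.04],[0,0,0]],[[0.011,-0.029,0.08],[0,0,0]],[[0.011,-0.029,0.12],[0,0,0]],[[0.011,-0.029,0.155],[0,0,0]],[[0.011,-0.029,0.155],[0,0,0]]]'; python3 -m jog '[[[0,0,0.002],[0,0,0]]]'; python3 plan.py 547 258 40 89.1
```

```text
now [558.3 287.1 197.6] yaw 88.95 t 11.52 F [-0.6  0.2 -0.7] w 0.01
[[0.0108,-0.0294,0.1576],[0.0,0.0,-0.2]]
t: 11.93
tool_pos: [537.0, 253.3, 33.0]
tool_rot: [-0.009, 0.009, 1.0, -0.005]
contact_force: [-1.6, 0.1, -0.8]
gripper_width: 0.006
t: 12.02
tool_pos: [542.4, 256.3, 37.5]
tool_rot: [-0.004, 0.009, 1.0, -0.002]
contact_force: [-0.1, 0.0, 0.3]
gripper_width: 0.002
now [542.4 256.3  37.5] yaw 88.99 t 12.02 F [-0.1  0.   0.3] w 0.0
[[-0.0046,0.0018,-0.0025],[-0.2,-0.4,-0.1]]
```

```bash
python3 -m jog '[[[-0.001,-0.008,0],[0,0,0]],[[-0.001,-0.016,0],[0,0,0]],[[-0.001,-0.024,0],[0,0,0]],[[-0.001,-0.032,0],[0,0,0]],[[-0.001,-0.040,0],[0,0,0]]]'; python3 plan.py 547 258 40 89.1; python3 wl.py w12
```

```text
t: 12.43
tool_pos: [548.2, 221.1, 42.6]
tool_rot: [0.002, 0.008, 1.0, 0.003]
contact_force: [-0.5, 6.6, 0.8]
gripper_width: 0.006
now [548.2 221.1  42.6] yaw 89.03 t 12.43 F [-0.5  6.6  0.8] w 0.01
[[0.0019,0.0368,0.0028],[0.3,0.3,-0.1]]
```

View pics/w12.png

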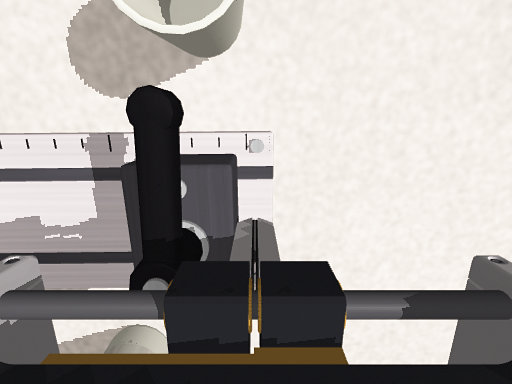

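```bash
python3 -m jog '[[[0,-0.01,0.001],[0,0,0]],[[0,-0.02,0.001],[0,0,0]],[[0,-0.03,0.001],[0,0,0]],[[0.001,-0.04,0.001],[0,0,0]],[[0.001,-0.05,0.001],[0,0,0]]]'; python3 -m jog '[[[0,-0.01,0.001],[0,0,0]],[[0,-0.02,0.001],[0,0,0]],[[0,-0.03,0.001],[0,0,0]],[[0.001,-0.04,0.001],[0,0,0]],[[0.001,-0.05,0.001],[0,0,0]]]';python3 plan.py 545 120 40 89.1; python3 wl.py w13
```

```text
t: 12.9
tool_pos: [548.1, 171.2, 41.8]
tool_rot: [0.004, 0.008, 1.0, 0.003]
contact_force: [2.7, 6.9, 2.5]
gripper_width: 0.006
t: 13.32
tool_pos: [547.3, 121.0, 40.8]
tool_rot: [0.005, 0.008, 1.0, 0.003]
contact_force: [3.7, 6.7, 0.9]
gripper_width: 0.004
now [547.3 121.   40.8] yaw 89.07 t 13.32 F [3.7 6.7 0.9] w 0.0
[[0.0023,-0.0011,0.0007],[0.3,0.6,-0.0]]
```

View pics/w13.png

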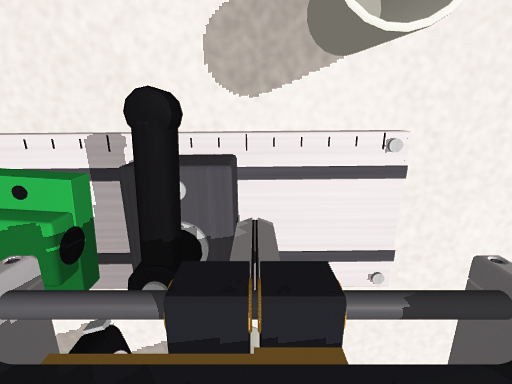

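```bash
python3 -m jog '[[[0,-0.008,0],[0,0,0]],[[0,-0.016,0],[0,0,0]],[[0,-0.024,0],[0,0,0]],[[0.001,-0.032,0],[0,0,0]],[[0.001,-0.038,0],[0,0,0]]]'; python3 -m jog '[[[0,-0.003,0],[0,0,0]],[[0,-0.006,0],[0,0,0]],[[0,-0.009,0],[0,0,0]],[[0,-0.012,0],[0,0,0]],[[0,-0.015,0],[0,0,0]]]';python3 plan.py 545 120 40 89.1; python3 wl.py w14
```

```text
t: 13.78
tool_pos: [545.4, 82.4, 40.4]
tool_rot: [0.005, 0.008, 1.0, 0.002]
contact_force: [5.0, 6.5, 1.3]
gripper_width: 0.006
t: 14.2
tool_pos: [545.1, 68.3, 40.4]
tool_rot: [0.005, 0.008, 1.0, 0.002]
contact_force: [5.2, 6.2, 3.1]
gripper_width: 0.003
now [545.1  68.3  40.4] yaw 89.09 t 14.2 F [5.2 6.2 3.1] w 0.0
[[0.0009,0.0517,0.0006],[0.3,0.5,-0.0]]
```

View pics/w14.png

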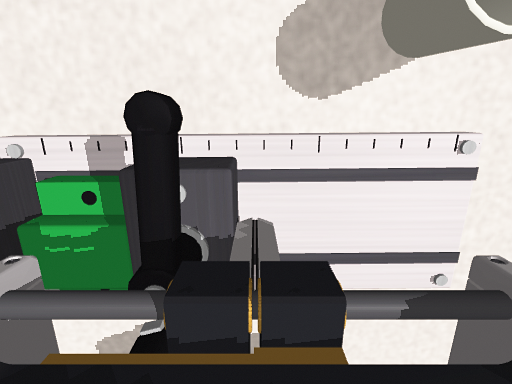

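```bash
python3 -m jog '[[[-0.002,-0.002,0],[0,0,0]],[[-0.002,-0.004,0],[0,0,0]],[[-0.002,-0.006,0],[0,0,0]],[[-0.002,-0.008,0],[0,0,0]],[[-0.002,-0.010,0],[0,0,0]]]'; python3 -m jog '[[[0,-0.001,0],[0,0,0]],[[0,-0.002,0],[0,0,0]],[[0,-0.003,0],[0,0,0]]]';python3 wl.py w15
```

```text
t: 14.67
tool_pos: [544.9, 58.3, 40.1]
tool_rot: [0.003, 0.008, 1.0, 0.002]
contact_force: [1.1, 7.9, 5.4]
gripper_width: 0.005
t: 14.92
tool_pos: [544.9, 55.2, 40.2]
tool_rot: [0.003, 0.008, 1.0, 0.002]
contact_force: [1.1, 7.4, 4.3]
gripper_width: 0.001
```

View pics/w15.png

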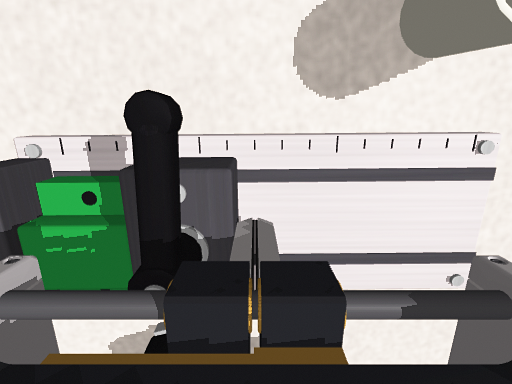

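Close to the jaw (no force rise yet); continuing in 1 mm steps.

```bash
python3 -m jog '[[[0,-0.001,0],[0,0,0]],[[0,-0.002,0],[0,0,0]],[[0,-0.003,0],[0,0,0]]]'; python3 -m jog '[[[0,-0.001,0],[0,0,0]],[[0,-0.002,0],[0,0,0]]]'
```

```text
t: 15.22
tool_pos: [544.9, 52.9, 40.2]
tool_rot: [0.003, 0.008, 1.0, 0.002]
contact_force: [0.8, 10.4, 4.5]
gripper_width: 0.004
t: 15.38
tool_pos: [544.9, 53.0, 40.2]
tool_rot: [0.003, 0.007, 1.0, 0.003]
contact_force: [0.0, 13.6, 4.9]
gripper_width: 0.005
```

```bash
python3 -m jog '[[[0,-0.001,0],[0,0,0]],[[0,-0.002,0],[0,0,0]],[[0,-0.003,0],[0,0,0]],[[0,-0.003,0],[0,0,0]]]'; python3 wl.py w16
```

```text
t: 15.72
tool_pos: [544.9, 53.0, 40.3]
tool_rot: [0.003, 0.006, 1.0, 0.005]
contact_force: [0.1, 17.5, 3.9]
gripper_width: 0.003
```

View pics/w16.png

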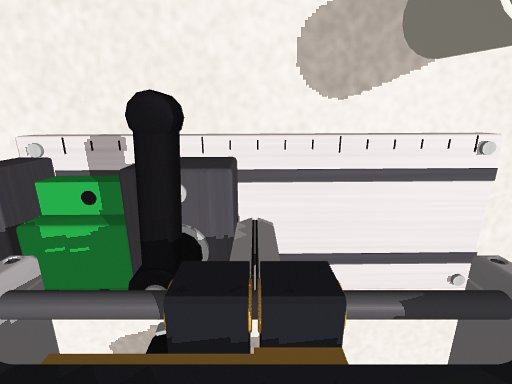

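```bash
python3 -m jog '[[[0,0.02,0],[0,0,0]],[[0,0.04,0],[0,0,0]],[[0,0.05,-0.04],[0,0,0]],[[0,0.05,-0.08],[0,0,0]],[[0,0.05,-0.12],[0,0,0]]]'; python3 -m jog '[[[0,0,0],[0,0,0]],[[0,0,0],[0,0,0]]]'; python3 wl.py w17; python3 plan.py 470 -25 150 89.1
```

```text
t: 16.18
tool_pos: [541.9, 94.2, 159.5]
tool_rot: [-0.001, 0.008, 1.0, -0.001]
contact_force: [1.1, -0.8, -0.2]
gripper_width: 0.003
t: 16.35
tool_pos: [544.8, 93.5, 161.1]
tool_rot: [0.003, 0.009, 1.0, 0.0]
contact_force: [-0.1, 0.4, -0.2]
gripper_width: 0.004
now [543.3  93.2 159.3] yaw 88.92 t 16.4 F [-1.3 -0.1 -0.7] w 0.01
[[0.0711,-0.1196,0.0092],[-0.0,0.1,-0.2]]
```

View pics/w17.png

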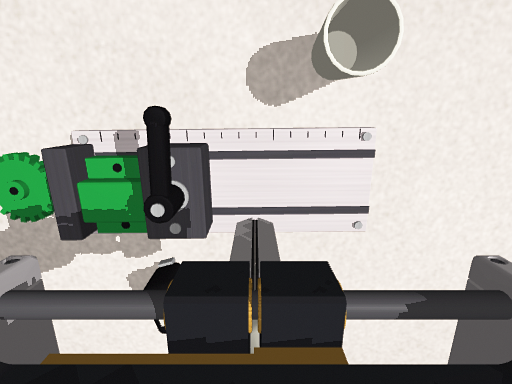

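```bash
python3 pt.py w17 157,210,114 156,113,112; python3 -m jog '[[[0.01,-0.12,-0.02],[0,0,0]],[[0.03,-0.12,-0.02],[0,0,0]],[[0.071,-0.12,-0.02],[0,0,0]],[[0.071,-0.12,-0.01],[0,0,0]],[[0.071,-0.12,0],[0,0,0]]]'; python3 -m jog '[[[0,0,0],[0,0,0]]]'; python3 wl.py w18;  python3 plan.py 470 -22 90 89.1
```

```text
157,210,114 world [544.5   8.7 114. ] fixt [  0.7 -78.3]
156,113,112 world [462.9  16.7 112. ] fixt [-81.1 -71.6]
t: 16.82
tool_pos: [463.5, -29.6, 157.1]
tool_rot: [-0.004, 0.012, 1.0, -0.002]
contact_force: [-0.3, 0.8, 0.8]
gripper_width: 0.007
t: 16.9
tool_pos: [466.4, -26.4, 156.0]
tool_rot: [-0.003, 0.011, 1.0, -0.0]
contact_force: [0.2, 0.5, -1.1]
gripper_width: 0.002
now [468.3 -25.2 156.8] yaw 88.89 t 16.95 F [ 0.8  0.5 -0.2] w 0.0
[[-0.0019,0.0032,0.0668],[-0.0,-0.2,-0.2]]
```

View pics/w18.png

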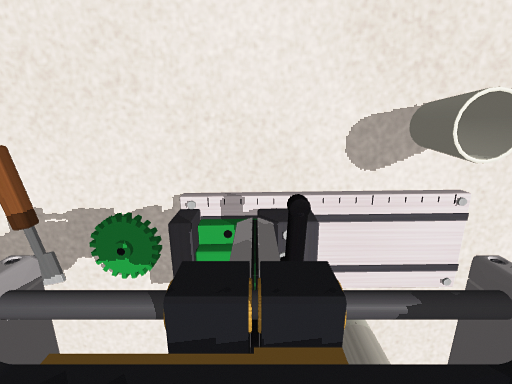

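```bash
python3 -m jog '[[[-0.002,0.002,0.03],[0,0,0]],[[-0.002,0.002,0.06],[0,0,0]],[[-0.002,0.002,0.067],[0,0,0]],[[-0.002,0.002,0.067],[0,0,0]]]'; python3 plan.py 471 -9 88 89.1
```

```text
t: 17.28
tool_pos: [470.8, -21.8, 89.3]
tool_rot: [-0.003, 0.008, 1.0, 0.0]
contact_force: [0.4, 0.6, 0.8]
gripper_width: 0.005
now [470.8 -21.8  89.3] yaw 89.05 t 17.28 F [0.4 0.6 0.8] w 0.01
[[0.0000,0.0128,0.0013],[0.0,-0.3,-0.0]]
```

```bash
python3 -m jog '[[[0.001,0.010,0.001],[0,0,0]],[[0.002,0.018,0.001],[0,0,0]],[[0.003,0.026,0.001],[0,0,0]],[[0.003,0.033,0.001],[0,0,0]],[[0.003,0.040,0.001],[0,0,0]]]'; python3 plan.py 470.6 31.7 88 89.1; python3 wl.py w19
```

```text
t: 17.7
tool_pos: [470.8, 18.3, 91.1]
tool_rot: [0.001, 0.009, 1.0, -0.0]
contact_force: [1.2, -2.1, 0.3]
gripper_width: 0.004
now [470.8  18.3  91.1] yaw 88.99 t 17.7 F [ 1.2 -2.1  0.3] w 0.0
[[0.0004,0.0134,0.0031],[-0.0,0.1,-0.1]]
```

View pics/w19.png

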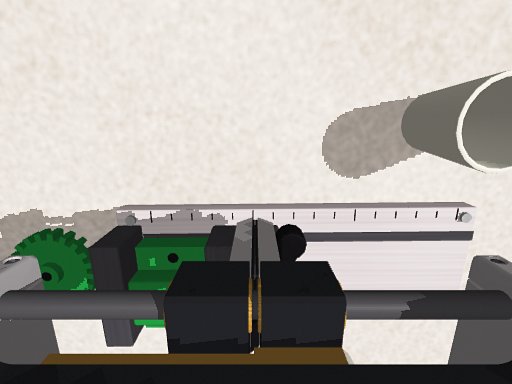

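```bash
python3 -m jog '[[[0,0.007,0.002],[0,0,0]],[[-0.001,0.014,0.002],[0,0,0]],[[-0.003,0.020,0.002],[0,0,0]],[[-0.003,0.020,0.002],[0,0,0]]]'; python3 plan.py 481 53 88 89.1; python3 wl.py w20;python3 - <<'E'
import cv2
a=cv2.imread('pics/w20.png')[180:300,60:360]; cv2.imwrite('pics/w20c.png',cv2.resize(a,None,fx=2.6,fy=2.6,interpolation=cv2.INTER_CUBIC))
E
```

```text
t: 18.08
tool_pos: [474.5, 39.0, 88.2]
tool_rot: [0.001, 0.008, 1.0, 0.0]
contact_force: [0.1, -0.3, -0.7]
gripper_width: 0.004
now [474.5  39.   88.2] yaw 89.05 t 18.08 F [ 0.1 -0.3 -0.7] w 0.0
[[-0.0063,0.0141,0.0003],[0.0,0.1,-0.0]]
```

View pics/w20c.png

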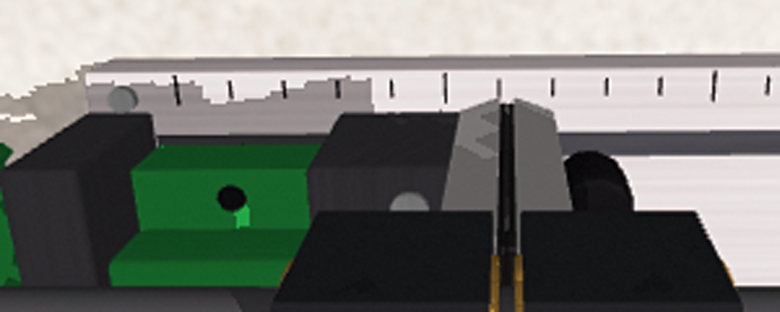

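```bash
python3 -m jog '[[[-0.003,0.007,0],[0,0,0]],[[-0.006,0.014,0],[0,0,0]],[[-0.011,0.019,0],[0,0,0]],[[-0.016,0.024,0],[0,0,0]],[[-0.021,0.029,0],[0,0,0]]]'; python3 plan.py 507 75 88 89.1; python3 wl.py w21
```

```text
t: 18.55
tool_pos: [494.4, 66.7, 87.9]
tool_rot: [-0.001, 0.009, 1.0, -0.0]
contact_force: [-1.8, -2.8, 0.7]
gripper_width: 0.001
now [494.4  66.7  87.9] yaw 88.99 t 18.55 F [-1.8 -2.8  0.7] w 0.0
[[-0.0124,0.0085,-0.0001],[-0.0,-0.1,-0.1]]
```

View pics/w21.png

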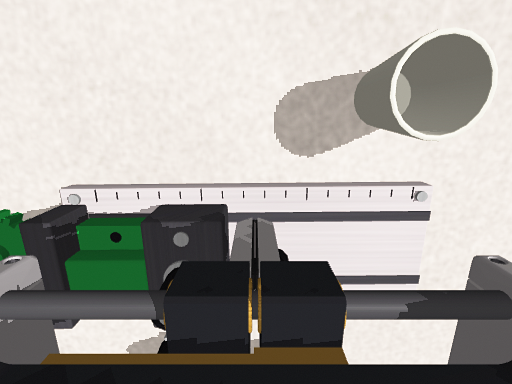

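```bash
python3 -m jog '[[[-0.007,0.005,0],[0,0,0]],[[-0.014,0.009,0],[0,0,0]],[[-0.020,0.012,0],[0,0,0]],[[-0.026,0.014,0],[0,0,0]],[[-0.032,0.015,0],[0,0,0]]]'; python3 -m jog '[[[-0.003,0.001,0],[0,0,0]],[[-0.006,0.002,0],[0,0,0]],[[-0.009,0.002,0],[0,0,0]]]'; python3 plan.py 537 85 88 89.1; python3 wl.py w22
```

```text
t: 19.02
tool_pos: [527.0, 80.7, 87.9]
tool_rot: [-0.001, 0.009, 1.0, -0.0]
contact_force: [-4.6, -2.7, 0.4]
gripper_width: 0.005
t: 19.27
tool_pos: [535.5, 81.8, 87.9]
tool_rot: [-0.001, 0.009, 1.0, -0.0]
contact_force: [-4.4, -2.0, 1.1]
gripper_width: 0.006
now [535.5  81.8  87.9] yaw 88.95 t 19.27 F [-4.4 -2.   1.1] w 0.01
[[-0.0015,0.0032,-0.0001],[-0.1,-0.1,-0.2]]
```

View pics/w22.png

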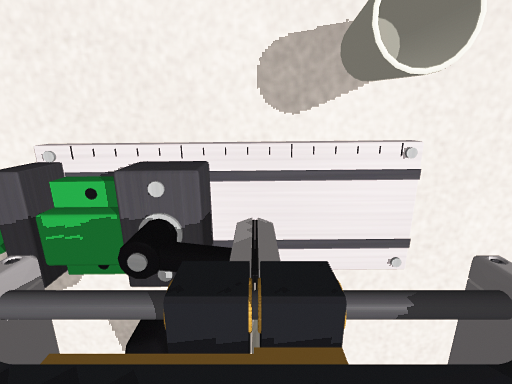

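Lever is near +y now; I push on gently until the stop shows in the force.

```bash
python3 -m jog '[[[-0.002,0,0],[0,0,0]],[[-0.004,0,0],[0,0,0]],[[-0.004,0,0],[0,0,0]]]'; python3 -m jog '[[[-0.002,0,0],[0,0,0]],[[-0.003,0,0],[0,0,0]],[[-0.003,0,0],[0,0,0]]]'
```

```text
t: 19.57
tool_pos: [535.7, 81.8, 87.7]
tool_rot: [-0.005, 0.009, 1.0, -0.001]
contact_force: [-12.1, -2.2, 7.2]
gripper_width: 0.005
t: 19.82
tool_pos: [535.8, 81.9, 87.7]
tool_rot: [-0.007, 0.009, 1.0, -0.001]
contact_force: [-17.1, -1.4, 13.3]
gripper_width: 0.008
```

```bash
python3 -m jog '[[[0.015,0,0],[0,0,0]],[[0.03,0,0],[0,0,0]],[[0.03,0,-0.04],[0,0,0]],[[0.03,0.02,-0.08],[0,0,0]],[[0.01,0.03,-0.12],[0,0,0]]]'; python3 -m jog '[[[-0.04,0,-0.03],[0,0,0]],[[-0.04,0,-0.03],[0,0,0]],[[-0.04,0,-0.03],[0,0,0]]]'; python3 wl.py w23 lever_tip;python3 - <<'E'
import cv2
a=cv2.imread('pics/w23.png')[90:290,20:330]; cv2.imwrite('pics/w23c.png',cv2.resize(a,None,fx=2.5,fy=2.5,interpolation=cv2.INTER_CUBIC))
E
```

```text
t: 20.23
tool_pos: [529.6, 113.5, 204.1]
tool_rot: [0.0, 0.008, 1.0, 0.001]
contact_force: [0.9, 0.8, -0.8]
gripper_width: 0.006
t: 20.48
tool_pos: [576.0, 111.3, 234.9]
tool_rot: [0.005, 0.009, 1.0, 0.001]
contact_force: [-0.7, -1.0, -0.7]
gripper_width: -0.001
```

View pics/w23c.png

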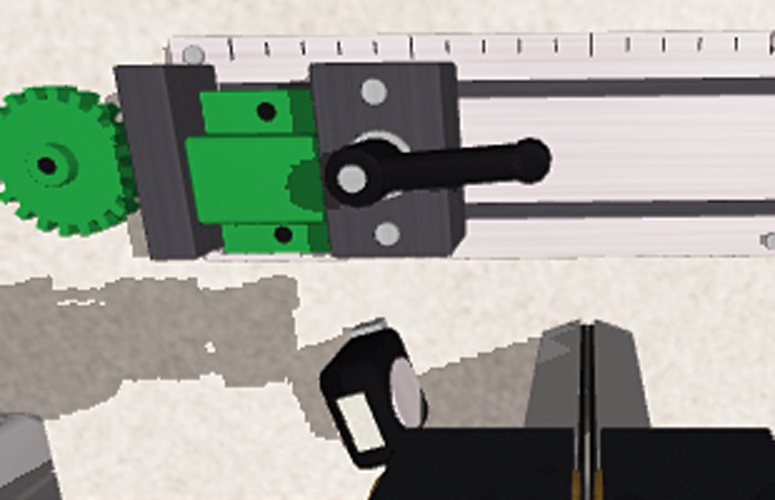

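```bash
python3 - <<'E'
print([(round((x+.5)/2.5-.5+20,1),round((y+.5)/2.5-.5+90,1)) for x,y in [(352,178),(537,160),(531,160)]])
E
python3 pt.py w23 160.5,161,114 234.6,153.8,112 234.6,153.8,103; python3 wl.py w24;python3 pt.py w24 160.5,161,114 234.6,153.8,112; python3 plan.py 536 84 88 89.1
```

```text
[(160.5, 160.9), (234.5, 153.7), (232.1, 153.7)]
160.5,161,114 world [544.3   9.  114. ] fixt [  0.5 -78. ]
234.6,153.8,112 world [538.2  91.2 112. ] fixt [-6.9  4.1]
234.6,153.8,103 world [539.4  90.5 103. ] fixt [-5.7  3.4]
160.5,161,114 world [537.2   8.8 114. ] fixt [ -6.6 -78.3]
234.6,153.8,112 world [531.   90.2 112. ] fixt [-14.   3.]
now [569.4 110.2 230.7] yaw 88.98 t 20.63 F [-0.9 -0.4 -0.3] w 0.01
[[0.0326,-0.0268,0.1428],[-0.0,-0.1,-0.1]]
```

View pics/w24.png

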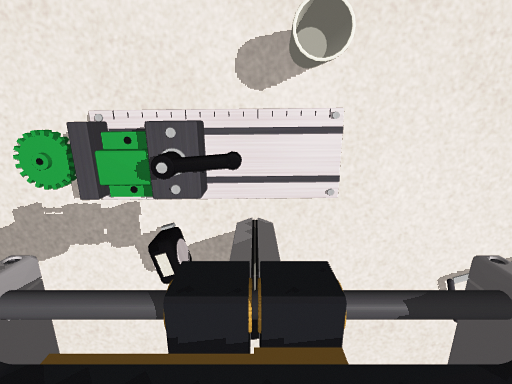

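```bash
python3 - <<'E'
from h import *
a=cv2.imread('pics/w22.png')[140:300,0:300]; cv2.imwrite('pics/w22c.png',cv2.resize(a,None,fx=2.6,fy=2.6,interpolation=cv2.INTER_CUBIC))
for n,(r0,r1,c0,c1) in dict(top=(130,310,95,345),scene=(150,290,180,420)).items():
    p=manip.capture(n); a=p['image'][r0:r1,c0:c1,::-1]
    cv2.imwrite(f'pics/{n}2c.png',cv2.convertScaleAbs(cv2.resize(a,None,fx=3.2,fy=3.2,interpolation=cv2.INTER_CUBIC),alpha=1.6))
E
python3 wl.py w25
```

```text
(no output)
```

View pics/w22c.png

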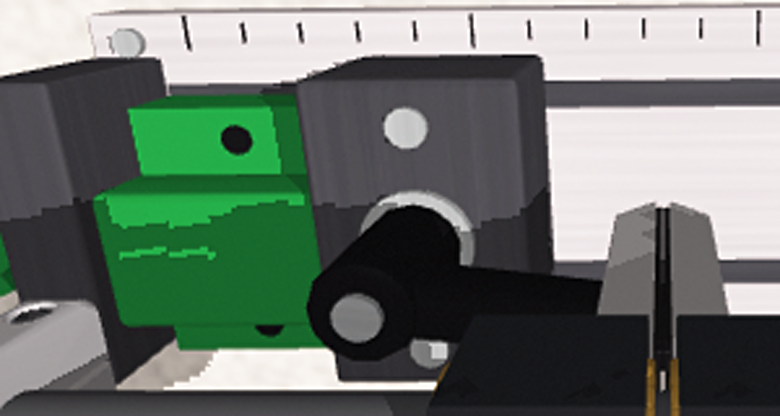

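View pics/top2c.png

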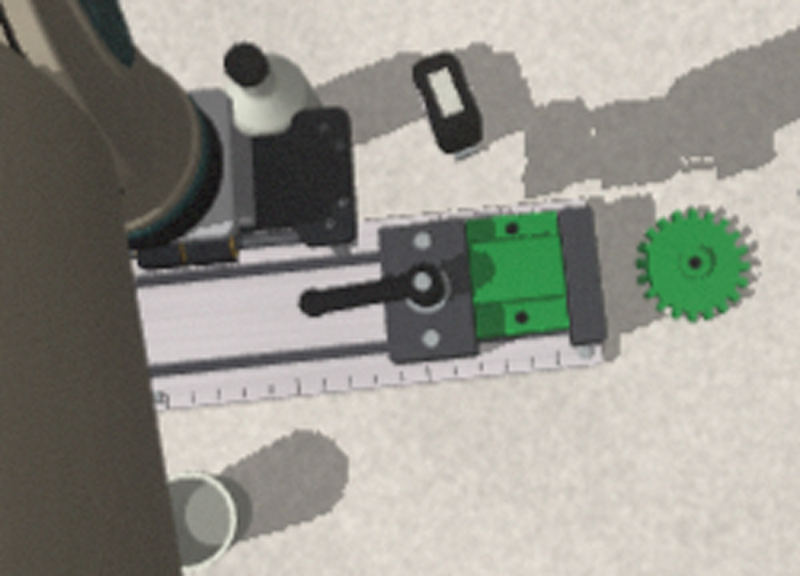

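View pics/scene2c.png

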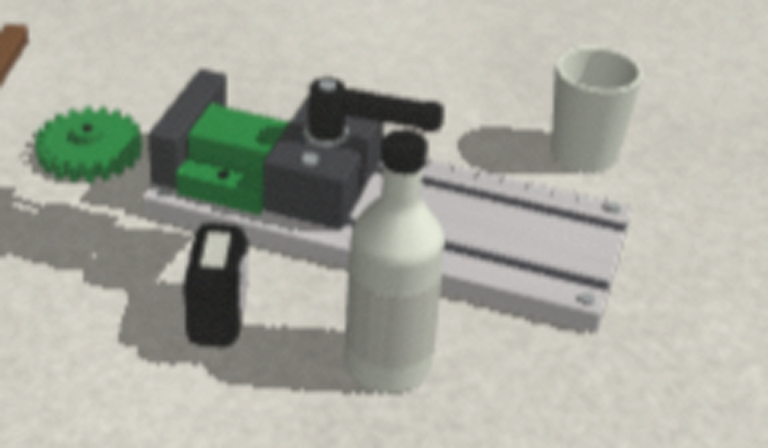

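View pics/w25.png

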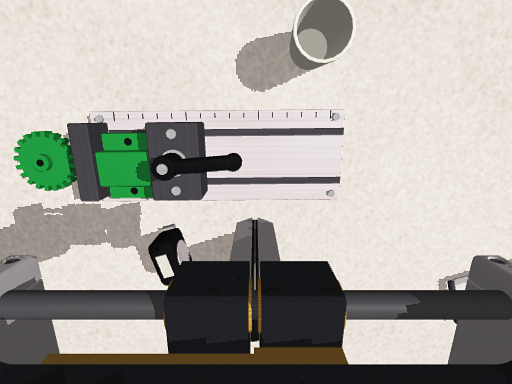

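```bash
python3 plan.py 500 82 200 89.1; python3 -m jog '[[[0.07,-0.027,0.025],[0,0,0]],[[0.07,-0.027,0.025],[0,0,0]],[[0.07,-0.027,0.025],[0,0,0]],[[0.07,-0.027,0.025],[0,0,0]],[[0.07,-0.027,0.025],[0,0,0]]]';python3 plan.py 500 82 88 89.1
```

```text
now [569.3 110.1 230.8] yaw 88.99 t 20.78 F [-0.1 -0.2 -0. ] w 0.01
[[0.0687,-0.0293,0.0310],[-0.0,-0.2,-0.1]]
t: 21.2
tool_pos: [500.9, 84.8, 207.2]
tool_rot: [0.001, 0.009, 1.0, 0.0]
contact_force: [0.7, 0.1, 0.2]
gripper_width: 0.003
now [500.9  84.8 207.2] yaw 88.98 t 21.2 F [0.7 0.1 0.2] w 0.0
[[0.0010,-0.0028,0.1192],[0.0,0.1,-0.1]]
```

```bash
python3 -m jog '[[[0.001,-0.003,0.04],[0,0,0]],[[0.001,-0.003,0.08],[0,0,0]],[[0.001,-0.003,0.11],[0,0,0]],[[0.001,-0.003,0.118],[0,0,0]],[[0.001,-0.003,0.118],[0,0,0]]]'; python3 -m jog '[[[-0.004,0,0],[0,0,0]],[[-0.008,0,0],[0,0,0]],[[-0.012,0,0],[0,0,0]],[[-0.016,0,0],[0,0,0]],[[-0.020,0,0],[0,0,0]]]'; python3 -m jog '[[[-0.003,0,0],[0,0,0]],[[-0.006,0,0],[0,0,0]],[[-0.008,0,0],[0,0,0]],[[-0.010,0,0],[0,0,0]]]'; python3 wl.py w26
```

```text
t: 21.62
tool_pos: [499.2, 81.8, 87.4]
tool_rot: [-0.001, 0.009, 1.0, -0.0]
contact_force: [-0.4, -0.3, 0.3]
gripper_width: 0.006
t: 22.03
tool_pos: [520.4, 81.3, 90.2]
tool_rot: [0.001, 0.009, 1.0, 0.0]
contact_force: [-4.0, 0.6, 2.2]
gripper_width: 0.006
t: 22.37
tool_pos: [528.5, 81.6, 89.0]
tool_rot: [-0.001, 0.009, 1.0, 0.0]
contact_force: [-4.8, 3.6, 3.6]
gripper_width: 0.006
```

View pics/w26.png

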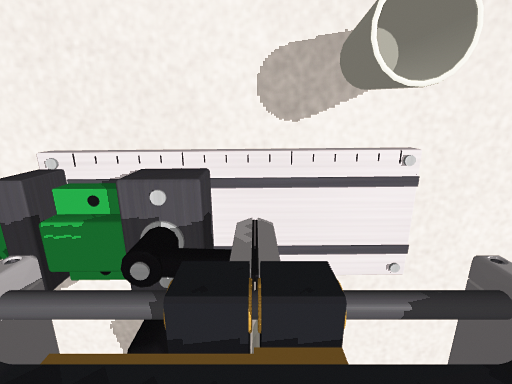

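```bash
python3 -m jog '[[[-0.002,0,0],[0,0,0]],[[-0.004,0,0],[0,0,0]],[[-0.006,0,0],[0,0,0]],[[-0.006,0,0],[0,0,0]]]'; python3 -m jog '[[[-0.001,0,0],[0,0,0]],[[-0.001,0,0],[0,0,0]]]'
```

```text
t: 22.75
tool_pos: [535.2, 81.6, 88.9]
tool_rot: [-0.0, 0.009, 1.0, 0.0]
contact_force: [-2.2, 2.3, 2.0]
gripper_width: 0.001
t: 22.92
tool_pos: [535.5, 81.5, 88.9]
tool_rot: [-0.001, 0.009, 1.0, 0.0]
contact_force: [-4.9, 3.3, 2.9]
gripper_width: 0.005
```

Slow retreat in 1–2 mm steps, watching for a spring-back.

```bash
python3 -m jog '[[[0.001,0,0],[0,0,0]],[[0.002,0,0],[0,0,0]],[[0.003,0,0],[0,0,0]],[[0.005,0,0],[0,0,0]],[[0.007,0,0],[0,0,0]]]'; python3 -m jog '[[[0.003,0,0],[0,0,0]],[[0.007,0,0],[0,0,0]],[[0.012,0,0],[0,0,0]],[[0.018,0,0],[0,0,0]],[[0.025,0,0],[0,0,0]]]';python3 wl.py w27
```

```text
t: 23.33
tool_pos: [529.9, 80.2, 89.2]
tool_rot: [0.001, 0.009, 1.0, -0.0]
contact_force: [-0.7, 0.3, -0.2]
gripper_width: 0.007
t: 23.75
tool_pos: [503.8, 81.4, 89.2]
tool_rot: [0.0, 0.009, 1.0, 0.0]
contact_force: [-0.0, 0.6, -0.3]
gripper_width: 0.003
```

View pics/w27.png

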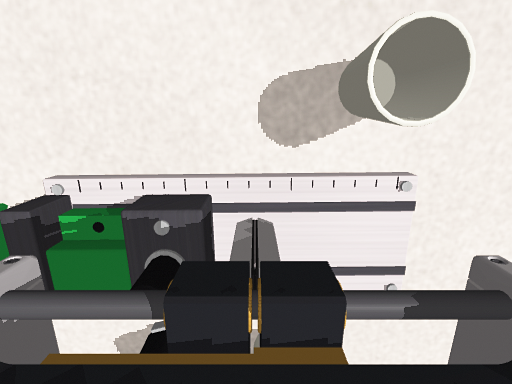

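```bash
python3 -m jog '[[[0.005,0,-0.04],[0,0,0]],[[0.005,0,-0.08],[0,0,0]],[[0.0,0.02,-0.12],[0,0,0]],[[-0.04,0.03,-0.14],[0,0,0]],[[-0.07,0.03,-0.14],[0,0,0]]]'; python3 -m jog '[[[0,0,0],[0,0,0]],[[0,0,0],[0,0,0]],[[0,0,0],[0,0,0]]]'; python3 wl.py w28;python3 - <<'E'
import cv2
a=cv2.imread('pics/w28.png')[90:290,20:330]; cv2.imwrite('pics/w28c.png',cv2.resize(a,None,fx=2.5,fy=2.5,interpolation=cv2.INTER_CUBIC))
E
```

```text
t: 24.22
tool_pos: [577.0, 113.9, 234.9]
tool_rot: [0.004, 0.007, 1.0, 0.002]
contact_force: [1.5, 1.1, 0.7]
gripper_width: 0.007
t: 24.47
tool_pos: [573.3, 109.8, 228.2]
tool_rot: [-0.001, 0.009, 1.0, -0.0]
contact_force: [-0.3, 1.1, -1.1]
gripper_width: 0.003
```

View pics/w28c.png

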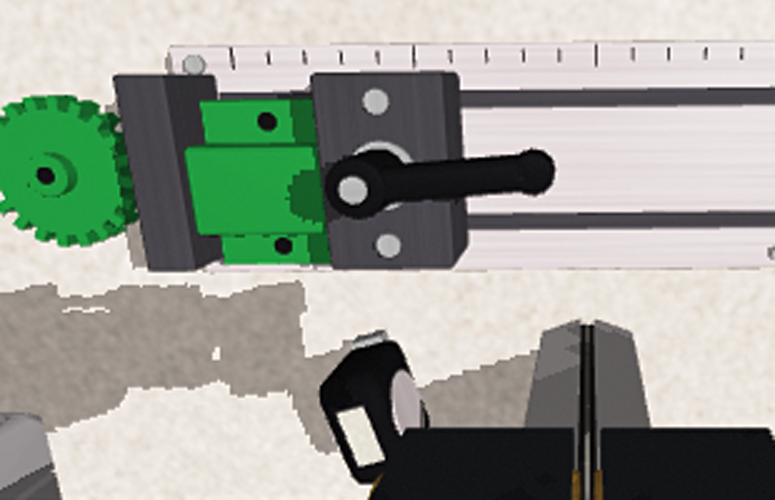

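```bash
python3 - <<'E'
print([(round((x+.5)/2.5-.5+20,1),round((y+.5)/2.5-.5+90,1)) for x,y in [(352,190),(537,172)]])
E
python3 pt.py w28 160.5,165.7,114 234.6,158.5,112; python3 -m jog '[[[0,0,0],[0,0,0]],[[0,0,0],[0,0,0]],[[0,0,0],[0,0,0]],[[0,0,0],[0,0,0]],[[0,0,0],[0,0,0]]]'; python3 wl.py w29
python3 - <<'E'
import cv2
a=cv2.imread('pics/w29.png')[90:290,20:330]; cv2.imwrite('pics/w29c.png',cv2.resize(a,None,fx=2.5,fy=2.5,interpolation=cv2.INTER_CUBIC))
E
```

```text
[(160.5, 165.7), (234.5, 158.5)]
160.5,165.7,114 world [544.5   8.6 114. ] fixt [  0.6 -78.4]
234.6,158.5,112 world [538.3  89.5 112. ] fixt [-6.7  2.4]
t: 24.93
tool_pos: [574.6, 110.2, 229.1]
tool_rot: [-0.0, 0.009, 1.0, 0.0]
contact_force: [0.5, 0.3, 0.4]
gripper_width: 0.006
```

View pics/w29c.png

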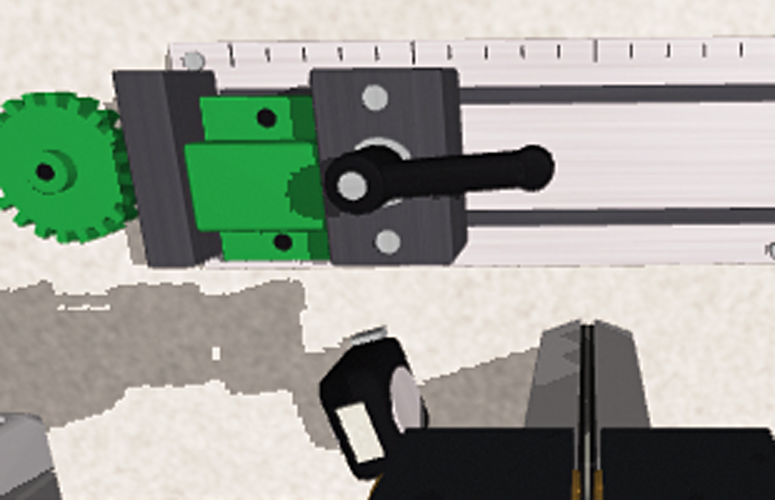

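```bash
python3 plan.py 508 84 200 89.1; python3 -m jog '[[[0.067,-0.026,0.025],[0,0,0]],[[0.067,-0.026,0.025],[0,0,0]],[[0.067,-0.026,0.06],[0,0,0]],[[0.067,-0.026,0.1],[0,0,0]],[[0.067,-0.026,0.135],[0,0,0]]]';python3 -m jog '[[[0,0,0.005],[0,0,0]],[[0,0,0.005],[0,0,0]],[[-0.005,0,0.005],[0,0,0]],[[-0.010,0,0.005],[0,0,0]],[[-0.013,0,0.005],[0,0,0]]]'; python3 plan.py 534 82 88 89.1
```

```text
now [574.7 110.1 229.1] yaw 88.98 t 24.98 F [ 0.  -0.7 -0.1] w 0.01
[[0.0662,-0.0273,0.0291],[-0.0,-0.0,-0.1]]
t: 25.4
tool_pos: [507.5, 85.2, 93.5]
tool_rot: [0.001, 0.009, 1.0, 0.0]
contact_force: [0.2, -0.1, -1.0]
gripper_width: 0.005
t: 25.82
tool_pos: [521.5, 85.8, 90.9]
tool_rot: [0.001, 0.009, 1.0, 0.0]
contact_force: [-5.1, 1.5, 3.6]
gripper_width: 0.001
now [521.5  85.8  90.9] yaw 88.98 t 25.82 F [-5.1  1.5  3.6] w 0.0
[[-0.0125,-0.0036,0.0030],[0.1,0.1,-0.1]]
```

```bash
cat > sc.py <<'E'
from h import *
import sys
p=manip.capture('scene'); a=p['image'][150:250,250:370,::-1]; cv2.imwrite(f'pics/{sys.argv[1]}.png',cv2.convertScaleAbs(cv2.resize(a,None,fx=5,fy=5,interpolation=cv2.INTER_CUBIC),alpha=1.6))
E
python3 -m jog '[[[-0.004,0,0],[0,0,0]],[[-0.008,0,0],[0,0,0]],[[-0.012,0,0],[0,0,0]],[[-0.014,0,0],[0,0,0]],[[-0.014,0,0],[0,0,0]]]'; python3 sc.py s1;python3 -m jog '[[[0.002,0,0],[0,0,0]],[[0.004,0,0],[0,0,0]],[[0.004,0,0],[0,0,0]]]'; python3 sc.py s2; python3 -m jog '[[[0.004,0,0],[0,0,0]],[[0.008,0,0],[0,0,0]],[[0.008,0,0],[0,0,0]]]'; python3 sc.py s3; python3 -c "
import cv2,numpy as np
cv2.imwrite('pics/s123.png',cv2.resize(np.hstack([cv2.imread(f'pics/s{i}.png')[:, :] for i in (1,2,3)]),None,fx=.44,fy=.44))"
```

```text
t: 26.23
tool_pos: [534.5, 85.7, 89.8]
tool_rot: [0.0, 0.009, 1.0, 0.0]
contact_force: [-2.8, 2.5, 1.6]
gripper_width: 0.004
t: 26.53
tool_pos: [530.7, 84.3, 89.3]
tool_rot: [0.001, 0.009, 1.0, -0.0]
contact_force: [-0.8, 0.2, -0.1]
gripper_width: 0.007
t: 26.83
tool_pos: [521.4, 84.8, 89.0]
tool_rot: [-0.0, 0.009, 1.0, -0.0]
contact_force: [-0.9, -0.9, 0.6]
gripper_width: 0.001
```

View pics/s123.png

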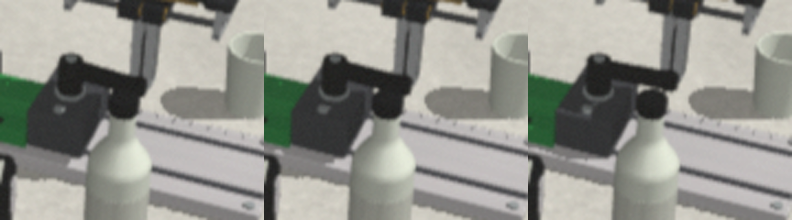

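```bash
python3 -m jog '[[[0.005,0,0],[0,0,0]],[[0.012,0,0],[0,0,0]],[[0.022,0,0],[0,0,0]],[[0.025,0,-0.03],[0,0,0]],[[0.025,0,-0.07],[0,0,0]]]'; python3 -m jog '[[[0,0.02,-0.04],[0,0,0]],[[-0.04,0.03,-0.07],[0,0,0]],[[-0.08,0.03,-0.07],[0,0,0]],[[-0.08,0.03,-0.07],[0,0,0]],[[-0.08,0.03,-0.07],[0,0,0]]]'; python3 -m jog '[[[0,0,0],[0,0,0]],[[0,0,0],[0,0,0]],[[0,0,0],[0,0,0]]]'; python3 wl.py w30; python3 look.py top lever_hub,block,tape,gear,bottle,cup,scraper
python3 - <<'E'
import cv2
a=cv2.imread('pics/w30.png')[90:290,20:330]; cv2.imwrite('pics/w30c.png',cv2.resize(a,None,fx=2.5,fy=2.5,interpolation=cv2.INTER_CUBIC))
E
```

```text
t: 27.3
tool_pos: [493.2, 85.0, 157.2]
tool_rot: [-0.004, 0.008, 1.0, -0.001]
contact_force: [0.2, -0.4, -0.1]
gripper_width: 0.005
t: 27.72
tool_pos: [580.1, 114.0, 229.3]
tool_rot: [0.001, 0.009, 1.0, 0.0]
contact_force: [0.2, 1.0, -0.9]
gripper_width: 0.006
t: 27.97
tool_pos: [575.9, 113.9, 228.3]
tool_rot: [-0.001, 0.009, 1.0, -0.0]
contact_force: [0.8, 0.1, -0.6]
gripper_width: 0.004
top lever_hub 0.87 [220.2 213.3] n 408 xy@z [541.8  39.1 103. ]
top lever_hub 0.55 [219.9 229.6] n 1425 xy@z [538.4   2.6 103. ]
top block 0.92 [216.7 253.9] n 1097 xy@z [549.5 -53.8  22. ]
top tape 0.71 [162.2 237.2] n 482 xy@z [699.3 -26.6   0. ]
top gear 0.94 [211.2 311.5] n 847 xy@z [ 548.7 -199.4   10. ]
top bottle 0.88 [154.4 176.8] n 535 xy@z [738.1 129.    0. ]
top cup 0.82 [292.2 159.5] n 672 xy@z [393.9 195.4   0. ]
top scraper 0.82 [224.7 366.3] n 775 xy@z [ 498.6 -324.1   30. ]
```

View pics/w30c.png

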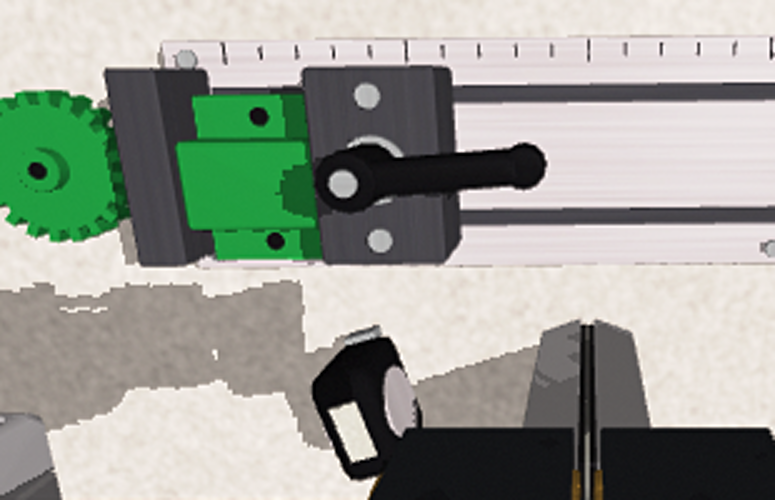

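```bash
python3 plan.py 508 84 200 89.1; python3 -m jog '[[[0.069,-0.030,0.02],[0,0,0]],[[0.069,-0.030,0.025],[0,0,0]],[[0.069,-0.030,0.06],[0,0,0]],[[0.069,-0.030,0.1],[0,0,0]],[[0.069,-0.030,0.135],[0,0,0]]]';python3 -m jog '[[[0,0,0.005],[0,0,0]],[[-0.005,0,0.005],[0,0,0]],[[-0.010,0,0.005],[0,0,0]],[[-0.014,0,0.005],[0,0,0]],[[-0.016,0,0.005],[0,0,0]]]'; python3 -m jog '[[[-0.002,0,0],[0,0,0]],[[-0.004,0,0],[0,0,0]],[[-0.005,0,0],[0,0,0]],[[-0.005,0,0],[0,0,0]]]'; python3 sc.py s4;  python3 -m jog '[[[0.001,0,0],[0,0,0]],[[0.002,0,0],[0,0,0]],[[0.003,0,0],[0,0,0]],[[0.004,0,0],[0,0,0]],[[0.005,0,0],[0,0,0]]]';python3 sc.py s5; python3 -m jog '[[[0.003,0,0],[0,0,0]],[[0.008,0,0],[0,0,0]],[[0.015,0,0],[0,0,0]],[[0.025,0,0],[0,0,0]],[[0.025,0,0],[0,0,0]]]';python3 sc.py s6; python3 -c "
import cv2,numpy as np
cv2.imwrite('pics/s456.png',cv2.resize(np.hstack([cv2.imread(f'pics/s{i}.png')[:, :] for i in (4,5,6)]),None,fx=.44,fy=.44))"
```

```text
now [577.8 114.1 229.1] yaw 88.98 t 28.42 F [-0.4  0.4  0.5] w 0.01
[[0.0693,-0.0313,0.0291],[0.0,-0.0,-0.1]]
t: 28.83
tool_pos: [508.4, 85.1, 93.5]
tool_rot: [0.001, 0.009, 1.0, 0.0]
contact_force: [1.4, 0.1, -0.8]
gripper_width: 0.0
t: 29.25
tool_pos: [524.5, 86.0, 90.4]
tool_rot: [-0.0, 0.009, 1.0, 0.001]
contact_force: [-4.3, 1.5, -0.0]
gripper_width: 0.007
t: 29.58
tool_pos: [529.4, 86.4, 90.4]
tool_rot: [0.0, 0.009, 1.0, 0.001]
contact_force: [-3.7, 2.9, 0.6]
gripper_width: 0.004
t: 30.05
tool_pos: [525.1, 84.5, 89.5]
tool_rot: [0.001, 0.009, 1.0, -0.0]
contact_force: [0.6, -0.1, 0.1]
gripper_width: 0.005
t: 30.52
tool_pos: [496.5, 85.4, 88.9]
tool_rot: [-0.002, 0.009, 1.0, -0.0]
contact_force: [0.1, 0.3, -0.3]
gripper_width: 0.001
```

View pics/s456.png

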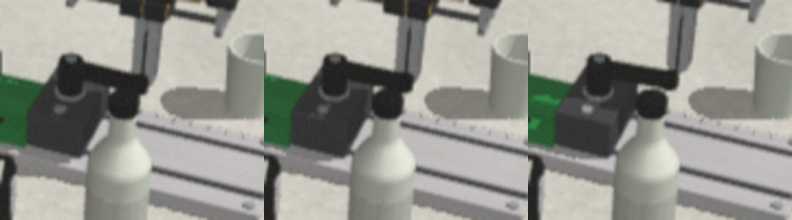

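```bash
python3 sc.py s7; python3 -c "
import cv2,numpy as np
cv2.imwrite('pics/s4567.png',np.vstack([np.hstack([cv2.resize(cv2.imread(f'pics/s{i}.png')[80:230,120:460],None,fx=1.15,fy=1.15) for i in r]) for r in ((4,5),(6,7))]))"
```

```text
(no output)
```

View pics/s4567.png

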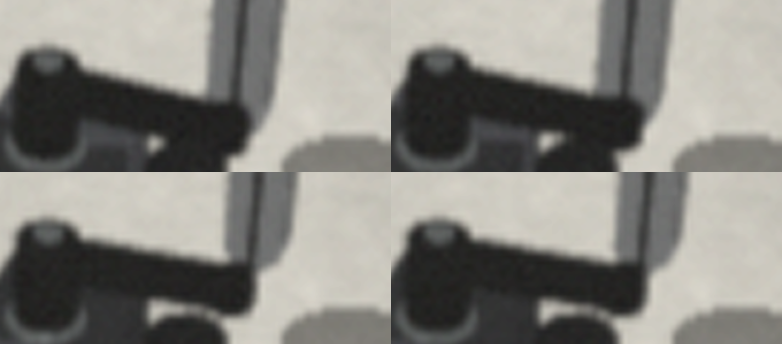

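```bash
python3 -m jog '[[[0.01,0,-0.04],[0,0,0]],[[0.01,0,-0.08],[0,0,0]],[[-0.02,0.02,-0.12],[0,0,0]],[[-0.06,0.03,-0.14],[0,0,0]],[[-0.08,0.03,-0.14],[0,0,0]]]'; python3 -m jog '[[[0,0,0],[0,0,0]],[[0,0,0],[0,0,0]],[[0,0,0],[0,0,0]]]'; python3 wl.py w31
python3 - <<'E'
import cv2
a=cv2.imread('pics/w31.png')[90:290,20:330]; cv2.imwrite('pics/w31c.png',cv2.resize(a,None,fx=2.5,fy=2.5,interpolation=cv2.INTER_CUBIC))
E
```

```text
t: 31.03
tool_pos: [583.3, 116.8, 234.1]
tool_rot: [0.004, 0.008, 1.0, 0.002]
contact_force: [0.9, -0.3, -0.6]
gripper_width: 0.005
t: 31.28
tool_pos: [578.8, 113.7, 228.2]
tool_rot: [-0.001, 0.009, 1.0, -0.0]
contact_force: [-0.6, 0.1, -0.0]
gripper_width: 0.005
```

View pics/w31c.png

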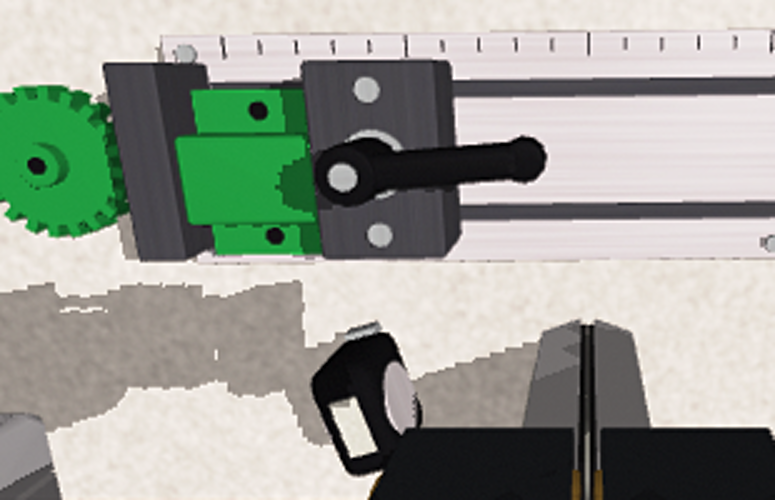

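```bash
python3 -c "
from workcell import manip
print(manip.sign_off())"
```

```text
the job is handed in; nothing more can be done
None
```

The block is clamped square against the fixed jaw and the carriage is locked. One check disagreed with your description: the lever does not stay at its clockwise stop, so it rests at about 1.48 rad.

- **Scraper:** It lies flat on the desk beyond the gear, near (499, -324) mm. After I set it down I saw it clear of everything.
- **Carriage:** I turned the lever back to about 0.08 rad, which is free. I then pushed the carriage by its rear face at 6–8 N until it stopped dead and the force rose to 17.5 N. The block showed square and touching both jaws. The carriage face was at fixture y ≈ -111 mm, against -110 mm expected.
- **Lever:** I turned it clockwise to its stop, where the force rose to 17 N. Each time I let go it sprang back to about 1.48 rad, in all four pushes, two of them to the stop and the last only part way. That is steady and above the 1.4 rad lock threshold, with an estimated error of about 0.03 rad. It also matches the angle I measured at the start, about 1.47 rad.
- **Bystanders and last checks:** The pictures showed the bottle, cup, tape measure and gear standing where they were. The network's bottle position shifted by about 29 mm late on, while the arm was hiding part of it, and in the pictures the bottle had not moved. Hub measurements before and after locking agreed to about 0.3 mm, so the carriage did not back off. I did not push on the locked carriage to test it.

I handed the job in at about 31 s with the gripper clear of everything.

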